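# Book a job in and dispense relays singly from a magazine tube

## Robot

A 6-joint arm with a two-finger parallel gripper is mounted at the origin on a cart in front of the work surface, level with it; the furniture and walls round the work are solid. World frame = base frame: x ahead of the robot, y to its left, z up, the work surface at z = 0. Lengths are in m, angles in rad, forces in N, time in s.
With the tool pointing down it reaches from about 0.275 to 0.825 m from the base axis. Payload 5.2 kg.
Tool frame: the origin (TCP) lies midway between the tips of the shut fingers; the grasp point (between the pads) lies 19 mm behind it; z points along the fingers, y is the line along which they close (so a half turn about z gives the same grasp; the last joint's range is limited). The gripper opens to 93 mm and grips with 3 to 60 N. Pads are 15 mm wide; open, the fingers measure 128 mm over their backs; the gripper's body (75 mm by 188 mm) begins 65 mm behind the grasp point.
Start: joints at [0.993, 0.259, 1.535, -0, 1.348, -0.203], TCP at [0.201, 0.512, 0.219] pointing down, gripper open.
Joint ranges: [-3.14, 3.14], [-0.91, 2.08], [0.19, 2.58], [-1.22, 4.36], [0.22, 2.71], [-3.12, 3.12]. Speed limits (rad/s): [2.57, 2.57, 3.14, 3.14, 3.14, 3.14].

## Interface

Orientations are given as a unit quaternion [w, x, y, z].
In Python, from rig import ctrl gives the robot as it stands.
- The arm moves only by the tool apply_moves, never from a script. Its argument "deltas" is one flat list of numbers, 7 for each row, row after row: the turn, a rotation vector about the tool's x, y, z in rad, then the shift along the tool's x, y, z in cm, then the opening, from 0 (shut) to 1 (fully open). In form: [rx, ry, rz, dx, dy, dz, hand, rx, ry, rz, dx, dy, dz, hand, ...]. A call has 1 to 10 rows; each row shifts and turns the commanded pose from where the row before left it, along the tool's axes as they then stand; what a row does not reach is not made up. A row lasts 1/8 s, in which the tool goes at most 62.5 mm and 10.7 degrees, less where a joint would pass 70% of its speed; a pose out of reach is approached as far as the arm can. A call is refused whole if a number of a shift passes 6.25 or a number of a turn 0.188, either way. A call with a gripper value outside its range is refused whole. The fingers move at their own pace and stop on an object; the grip force is fixed at half the most. Time passes only in rows, so rows that do not move let the fingers close. It gives the time, the measured TCP pose, the force, the opening and the grip force at its end, in the units of the state.
- ctrl.get_state(): the state, without advancing time (a new reading comes with each control period).
- ctrl.get_image(name): name is "scene" or "top" or "wrist"; returns the picture (480x640x3 uint8, blue, green, red); there is no depth.
- ctrl.calibration(name): a dict with "fx", "fy", "cx", "cy" (pixels), "k1" (the pictures are not rectified: a ray, as slopes to the right and down, at radius r is drawn at 1 + k1 r^2 times it, then the intrinsics apply), "cam_to_world" (4x4, takes a point from camera to world coordinates). Camera axes: x right, y down, z forward; pixel columns grow to the right and rows downward; lengths in m; the calibration is good to about 2 mm. A picture is of the moment at which its call begins: read the wrist's pose just before it. calibration takes no time and is no camera call; for the wrist camera it gives the pose at the moment of the call.
- ctrl.sign_off(): hands the job in; it is judged then, once.
The state is a dict: "time_s": time; "joint_positions": joint angles; "qvel": joint speeds; "tau": joint torques, N m; "ee_pos": TCP position; "ee_rot": TCP orientation; "force": force on the tool from outside, world axes, zero at the start; "moment": the same for the moment, N m; "opening": opening from 0.0 (shut) to 1.0 (fully open); "finger_force": force on a finger pad.
Only numpy, scipy, OpenCV 4.12 (cv2) and the standard library are available. Lean on these libraries where they do the work, as an engineer would, in place of code of your own. Each camera call takes 0.05 s, during which the arm holds its last target. There are 200 camera calls.

## Task

Take the hand scanner, hold it still about 8 cm in front of the job ticket and square to its label for a good second to book the job in, and lay it back in the middle of its rubber rest. Then take the tube of relays and, with its mouth low over the tray, tip it slowly and stop as soon as the first relay reaches the rim, hold it there for a second, then let only that one drop into an empty compartment; do the same for every relay in the tube, one to a compartment. Lay the empty tube flat on the bench clear of the tray, leave the tin and the bottle where they are, and put the scanner back on its rest if it has been knocked off.

Things in the scene. Friction and masses are not known exactly. Their poses are not given: they have to be found in the camera images.
- scanner_centre (a point): hand-held label scanner: a white bar 120 mm long (x), 30 mm wide (y), 26 mm high (z), 0.14 kg, with a black nose 34 mm wide, lying on its rubber rest at the start; this point is its centre; its x axis runs along the bar to the nose
- scanner_nose (a point): centre of the scanner's front window, 60 mm along +x from scanner_centre; same axes; it reads straight ahead along +x, square to a label, 30 to 130 mm away
- ticket_label (a point): centre of the bar-code label (about 50 x 26 mm, face upright) of the job ticket, on a clip stand fixed to the bench, 170 mm above the bench; the face looks along -x of this frame (towards the robot), y is level, z up; stand 75 mm wide, 204 mm high, upright post behind the plate
- rest_centre (a point): centre of the top of the scanner's flat black rubber rest, 150 (x) x 64 (y) x 4 mm, fixed to the bench; the scanner lies along its x
- tube_centre (a point): clear plastic magazine tube with a rectangular section, lying on the green mat (2 mm thick) with relays inside, 2 or 3 in all: 130 mm long (x), 23 mm wide (y), 21 mm high (z), walls 2 mm, bore 19 x 17 mm, 0.08 kg; this point is its centre; x points to the open end, the other end has a black rubber stopper filling the last 8 mm of the bore (and 5 mm outside)
- tube_mouth (a point): centre of the open mouth of the tube, 65 mm along +x from tube_centre; same axes
- tray_centre (a point): grey plastic kitting tray fixed to the bench, 144 mm (x) x 62 mm (y) x 22 mm high, walls and floor 3 mm, with three open compartments in a row along its x; this point is the centre of its inner floor, 19 mm below the rim
- relay1_centre (a point): relay 1, counted from the tube's mouth (it may be absent): slick black block with a grey top, 28 mm long (x) x 16 mm (y) x 14 mm (z), 14 g, in the tube at the start with its length along the tube; this point is its centre; in the tube it first creeps by millimetres and then runs freely at a slope of about 12 to 24 degrees, so the tube must be tipped back a little to stop it
- relay2_centre (a point): relay 2, counted from the tube's mouth (it may be absent): slick black block with a grey top, 28 mm long (x) x 16 mm (y) x 14 mm (z), 14 g, in the tube at the start with its length along the tube; this point is its centre; in the tube it first creeps by millimetres and then runs freely at a slope of about 12 to 24 degrees, so the tube must be tipped back a little to stop it
- relay3_centre (a point): relay 3, counted from the tube's mouth (it may be absent): slick black block with a grey top, 28 mm long (x) x 16 mm (y) x 14 mm (z), 14 g, in the tube at the start with its length along the tube; this point is its centre; in the tube it first creeps by millimetres and then runs freely at a slope of about 12 to 24 degrees, so the tube must be tipped back a little to stop it
- cell1 (a point): centre of the floor of tray compartment 1, 44 mm (tray x) x 56 mm (tray y) inside, 19 mm deep; pitch 47 mm along the tray's x
- cell2 (a point): centre of the floor of tray compartment 2, 44 mm (tray x) x 56 mm (tray y) inside, 19 mm deep; pitch 47 mm along the tray's x
- cell3 (a point): centre of the floor of tray compartment 3, 44 mm (tray x) x 56 mm (tray y) inside, 19 mm deep; pitch 47 mm along the tray's x
- pot_tin: bystander: round tin 59 mm across, 24 mm high; origin under its centre
- flux: bystander: dropper bottle 32 mm across, 94 mm high; origin under its centre
There are look-alikes about, which are no part of the job. What is shaped like the part that bears ticket_label but orange is not meant.

How it is judged:
By the outcome, as a careful person would: the job done as asked, in the order asked, and still so for the second after the job is handed in, with the robot touching nothing.
Of relay1, relay2, relay3 only 2 to 3 are there at a start; the rules pass over those that are not, and their reading is None.
At some moment in a run one of scanner, tube may be knocked a few centimetres aside while the robot is not near it.
It also fails if it takes over 210 s, if anything falls off the work surface, if the arm or the gripper's body presses on something with over 40 N, if the wrist force passes 120 N, or if a joint passes its speed limit or range.

## Working session

There is one attempt and no reset: what is moved stays moved. The work goes in short steps, Python scripts to look and compute and a tool call to move; the robot and the scene stay as the last step left them, time stands still between calls to the robot, and variables do not carry over. Pictures are saved under pics/ and viewed, at most 14 in all, crops included, and the job is handed in when it is done.

Besides the shell and the picture viewer there is one more tool, called by a JSON object that holds its "method" and its "body", one argument or row to a line. apply_moves: Moves the arm, as the interface text tells. Its arguments: {"type":"object","properties":{"deltas":{"type":"array","items":{"type":"number"}}},"required":["deltas"]}

```bash
ls; mkdir -p pics
python3 - <<'E'
from rig import ctrl
import cv2,numpy as np
for n in("scene","top"):
    cv2.imwrite(f"pics/{n}0.png",ctrl.get_image(n)); c=ctrl.calibration(n); print(n,{k:(np.round(v,3).tolist()) for k,v in c.items()})
c=ctrl.calibration("wrist");print(np.round(c["cam_to_world"],3).tolist(),c["fx"],c["k1"])
s=ctrl.get_state();print(s)
E
```

```text
pics
scene {'fx': 547.286, 'fy': 547.286, 'cx': 322.348, 'cy': 233.53, 'k1': -0.134, 'cam_to_world': [[0.903, -0.278, 0.326, 0.085], [-0.428, -0.617, 0.661, -0.976], [0.017, -0.736, -0.676, 1.07], [0.0, 0.0, 0.0, 1.0]]}
top {'fx': 445.685, 'fy': 445.685, 'cx': 317.79, 'cy': 242.284, 'k1': -0.099, 'cam_to_world': [[0.011, -0.994, 0.113, 0.402], [-1.0, -0.013, -0.017, -0.039], [0.018, -0.112, -0.994, 1.268], [0.0, 0.0, 0.0, 1.0]]}
[[0.367, 0.898, 0.242, 0.134], [0.93, -0.354, -0.097, 0.537], [-0.002, 0.261, -0.965, 0.383], [0.0, 0.0, 0.0, 1.0]] 363.29971707631347 -0.056158902871998095
{'time_s': 0.1, 'joint_positions': array([ 9.93228278e-01,  2.59259289e-01,  1.53593703e+00, -9.66438546e-06,
        1.34801710e+00, -2.02816560e-01]), 'qvel': array([ 0.00048168, -0.00137089, -0.00352151, -0.00097286, -0.0005754 ,
       -0.00085969]), 'tau': array([ 3.03794004e-03, -4.38215625e+01, -2.84642941e+01,  7.21421186e-02,
        3.61217558e-02, -2.05709301e-05]), 'ee_pos': array([0.20104405, 0.5114211 , 0.21792137]), 'ee_rot': array([-3.03885621e-04,  1.86280104e-01,  9.82496344e-01, -7.51266004e-04]), 'force': array([0.03493549, 0.06711129, 0.64870138]), 'moment': array([ 0.01742978, -0.03356999,  0.01391521]), 'finger_force': 0.0, 'opening': 0.9961004823692314}
```

View pics/scene0.png

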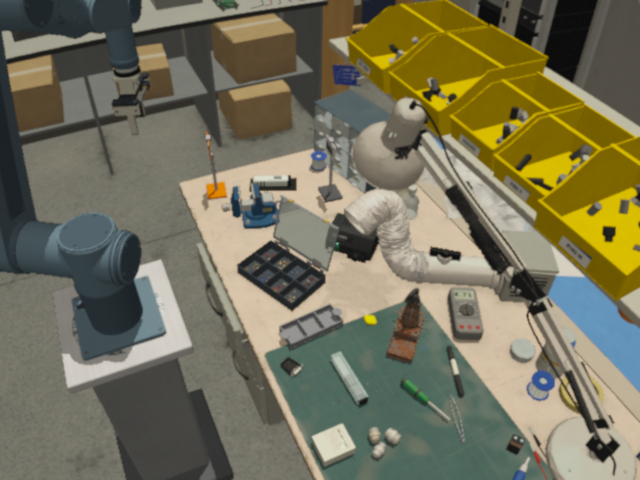

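View pics/top0.png

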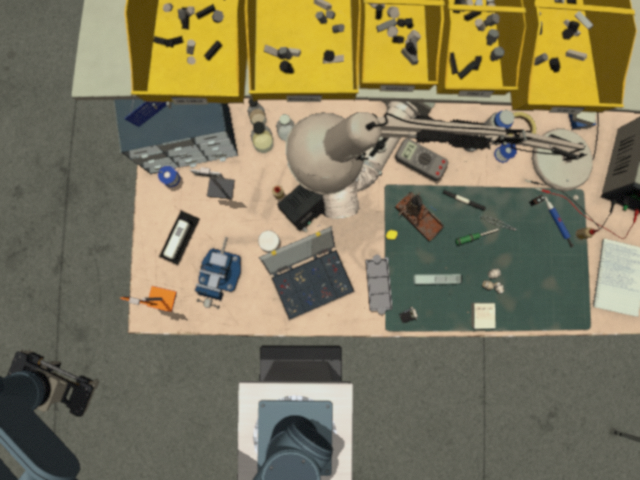

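The top view shows the scanner at (180,237), the grey ticket stand at (218,186), the orange look-alike at (155,298), the tray at (377,285), the tube at (437,280) and the tin at (269,240). There are two candidate ticket stands. The grey one, at top (218,186) and scene (330,190), fits; the orange one, at top (155,298) and scene (215,190), is excluded by its colour.

```bash
cat > h.py <<'E'
from rig import ctrl
import cv2,numpy as np
from scipy.spatial.transform import Rotation as R
def ray(c,p):
    K=np.array([[c["fx"],0,c["cx"]],[0,c["fy"],c["cy"]],[0,0,1.]])
    u=cv2.undistortPoints(np.array([[p]],float),K,np.array([c["k1"],0,0,0,0.]))[0,0]
    T=c["cam_to_world"]; d=T[:3,:3]@np.array([u[0],u[1],1]); return T[:3,3],d/np.linalg.norm(d)
def plane(c,p,z):
    o,d=ray(c,p); return o+d*(z-o[2])/d[2]
def tri(*cp):
    A=np.zeros((3,3));b=np.zeros(3)
    for c,p in cp:
        o,d=ray(c,p);M=np.eye(3)-np.outer(d,d);A+=M;b+=M@o
    x=np.linalg.solve(A,b); return x,[np.linalg.norm(np.cross(x-ray(c,p)[0],ray(c,p)[1])) for c,p in cp]
def proj(c,X):
    T=c["cam_to_world"];q=T[:3,:3].T@(np.array(X)-T[:3,3]);q=q/q[2];r=q[0]**2+q[1]**2
    return np.array([c["fx"]*q[0]*(1+c["k1"]*r)+c["cx"],c["fy"]*q[1]*(1+c["k1"]*r)+c["cy"]])
def tool():
    s=ctrl.get_state();q=s["ee_rot"];return s["ee_pos"],R.from_quat([q[1],q[2],q[3],q[0]])
def wrist(name):
    c=ctrl.calibration("wrist");im=ctrl.get_image("wrist");cv2.imwrite(f"pics/{name}.png",im)
    np.savez(f"pics/{name}.npz",**c);return c,im
def cal(name):
    d=np.load(f"pics/{name}.npz");return {k:d[k] if d[k].ndim else float(d[k]) for k in d}
def go(pos,rot):
    "tool-frame total shift (cm) and rotvec to reach pos, rot"
    p,r=tool();return np.round((r.inv().apply(np.array(pos)-p))*100,2),np.round((r.inv()*rot).as_rotvec(),3)
def down(yaw):
    "tool z down, tool y axis at angle yaw in world xy"
    y=np.array([np.cos(yaw),np.sin(yaw),0]);z=np.array([0,0,-1.]);return R.from_matrix(np.c_[np.cross(y,z),y,z])
E
python3 - <<'E'
from h import *
t=ctrl.calibration("top");s=ctrl.calibration("scene")
for n,p,z in [("scanner",(180,237),.03),("scan_a",(189,213),.03),("scan_b",(170,261),.03),("ticket base",(220,188),0),("orange",(160,298),0),("tray",(377,285),.02),("trA",(377,258),.022),("trB",(378,312),.022),("tube",(437,280),.023),("tubeL",(414,279),.023),("tubeR",(461,280),.023),("tin",(269,240),.024),("b1",(261,135),.0),("b2",(278,192),.0)]:
    print(n,plane(t,p,z).round(3))
for n,p,z in [("scanner",(272,182),.03),("tk base",(330,192),0),("tkTop",(329,145),.2),("tray",(311,326),.02),("tube",(349,378),.023),("tubeL",(336,355),.023),("tubeR",(362,400),.023)]:
    print("S",n,plane(s,p,z).round(3))
im=cv2.imread("pics/top0.png");im2=cv2.imread("pics/scene0.png")
A=cv2.resize(im[150:330,120:300],(400,400),interpolation=cv2.INTER_CUBIC);B=cv2.resize(im2[110:250,190:370],(400,311),interpolation=cv2.INTER_CUBIC)
C=cv2.resize(im[240:320,355:475],(400,267),interpolation=cv2.INTER_CUBIC);o=np.zeros((600,800,3),np.uint8)
o[:400,:400]=A;o[:311,400:]=B;o[320:587,400:]=C;cv2.imwrite("pics/crop1.png",o)
E
```

```text
scanner [0.552 0.328 0.03 ]
scan_a [0.621 0.305 0.03 ]
scan_b [0.484 0.353 0.03 ]
ticket base [0.701 0.226 0.   ]
orange [0.38  0.387 0.   ]
tray [ 0.425 -0.227  0.02 ]
trA [ 0.5   -0.227  0.022]
trB [ 0.35  -0.229  0.022]
tube [ 0.44  -0.397  0.023]
tubeL [ 0.442 -0.331  0.023]
tubeR [ 0.44  -0.466  0.023]
tin [0.547 0.077 0.024]
b1 [0.863 0.111 0.   ]
b2 [0.691 0.057 0.   ]
S scanner [0.545 0.321 0.03 ]
S tk base [0.706 0.235 0.   ]
S tkTop [0.683 0.206 0.2  ]
S tray [ 0.426 -0.236  0.02 ]
S tube [ 0.441 -0.405  0.023]
S tubeL [ 0.442 -0.338  0.023]
S tubeR [ 0.441 -0.466  0.023]
```

View pics/crop1.png

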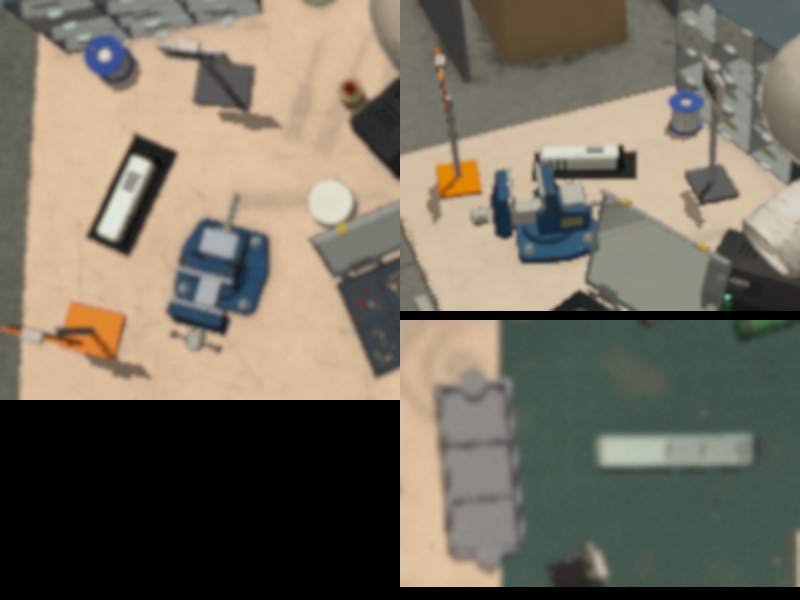

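The crop confirms the grey stand at crop (205,70) as the ticket and the orange one as the look-alike. The scanner lies on its black rest near crop (130,195). I can't yet tell which way its nose points, or which end of the tube is the mouth, so I'll take close looks.

```bash
cat >> h.py <<'E'
def Tc():
    p,r=tool();T=np.eye(4);T[:3,:3]=r.as_matrix();T[:3,3]=p;return np.linalg.inv(T)@ctrl.calibration("wrist")["cam_to_world"]
def predict(pos,rot,pts):
    T=np.eye(4);T[:3,:3]=rot.as_matrix();T[:3,3]=pos;c=dict(ctrl.calibration("wrist"));c["cam_to_world"]=T@Tc();return c["cam_to_world"][:3,3].round(3),[proj(c,x).round() for x in pts]
E
python3 - <<'E'
from h import *
print(Tc().round(3).tolist())
t=ctrl.calibration("top");s=ctrl.calibration("scene")
print("lamp",tri((t,(325,152)),(s,(388,155))))
pts=[(.55,.33,.03),(.48,.35,.03),(.62,.305,.03),(.69,.21,.17),(.69,.21,.2)]
for pos in [(.40,.27,.27),(.42,.25,.30)]:
  for tilt in (0,.35,.5):
    rot=down(1.25)*R.from_rotvec([0,tilt,0])
    print(pos,tilt,rot.apply([0,0,1]).round(2),go(pos,rot),*predict(pos,rot,pts))
E
```

```text
[[-0.001, -0.965, -0.261, 0.072], [1.0, -0.001, -0.001, -0.001], [0.0, -0.261, 0.965, -0.166], [0.0, 0.0, 0.0, 1.0]]
lamp (array([ 0.704673  , -0.06769056,  0.33105536]), [np.float64(0.0009788947307369051), np.float64(0.0009788947307368759)])
(0.4, 0.27, 0.27) 0 [ 0.  0. -1.] (array([-27.35, -15.19,  -5.19]), array([-0.002, -0.   , -0.054])) [0.331 0.292 0.436] [array([408., 304.]), array([410., 247.]), array([403., 356.]), array([358., 518.]), array([361., 549.])]
(0.4, 0.27, 0.27) 0.35 [-0.33  0.11 -0.94] (array([-27.35, -15.19,  -5.19]), array([ 0.008,  0.35 , -0.054])) [0.389 0.273 0.45 ] [array([415., 386.]), array([411., 321.]), array([414., 452.]), array([369., 662.]), array([373., 702.])]
(0.4, 0.27, 0.27) 0.5 [-0.45  0.15 -0.88] (array([-27.35, -15.19,  -5.19]), array([ 0.012,  0.5  , -0.053])) [0.415 0.264 0.45 ] [array([420., 424.]), array([414., 354.]), array([422., 499.]), array([376., 737.]), array([381., 777.])]
(0.42, 0.25, 0.3) 0 [ 0.  0. -1.] (array([-29.94, -16.33,  -8.19]), array([-0.002, -0.   , -0.054])) [0.351 0.272 0.466] [array([414., 275.]), array([415., 220.]), array([409., 327.]), array([368., 474.]), array([372., 500.])]
(0.42, 0.25, 0.3) 0.35 [-0.33  0.11 -0.94] (array([-29.94, -16.33,  -8.19]), array([ 0.008,  0.35 , -0.054])) [0.409 0.253 0.48 ] [array([419., 357.]), array([415., 297.]), array([418., 418.]), array([380., 599.]), array([386., 632.])]
(0.42, 0.25, 0.3) 0.5 [-0.45  0.15 -0.88] (array([-29.94, -16.33,  -8.19]), array([ 0.012,  0.5  , -0.053])) [0.435 0.244 0.48 ] [array([423., 394.]), array([417., 330.]), array([425., 462.]), array([388., 666.]), array([395., 701.])]
```

{"method": "apply_moves", "body": {
  "deltas": [0,0,0,0,0,-4,1,0,0,0,0,0,-4,1,0,0,-0.05,-5,-2.7,0,1,0,0,0,-5,-2.7,0,1,0,0,0,-5,-2.7,0,1,0,-0.175,0,-5,-2.7,0,1,0,0,0,0,0,0,1]
}}

```text
time_s: 0.98
ee_pos: [0.3545, 0.3417, 0.2984]
ee_rot: [0.087, 0.162, 0.983, -0.015]
force: [-0.7, 0.5, -0.0]
opening: 1.002
finger_force: 0.0
```

Run:
```python
from h import *
p,r=tool();print(p,r.as_matrix().round(3).tolist(),ctrl.get_state()["time_s"])
rot=down(1.25)*R.from_rotvec([0,-.35,0])
pts=[(.55,.33,.03),(.48,.35,.03),(.62,.305,.03),(.69,.21,.17),(.69,.21,.2)]
print(go((.42,.25,.3),rot),*predict((.42,.25,.3),rot,pts))
```

```text
[0.35447921 0.34172638 0.29836517] [[-0.932, 0.321, 0.166], [0.316, 0.947, -0.057], [-0.175, -0.001, -0.985]] 0.975
(array([-9.04, -6.58,  1.45]), array([-0.003, -0.174, -0.006])) [0.301 0.289 0.431] [array([416., 197.]), array([422., 142.]), array([407., 245.]), array([362., 376.]), array([364., 399.])]
```

{"method": "apply_moves", "body": {
  "deltas": [0,0,0,-4.5,-3.3,0.7,1,0,0,0,-4.5,-3.3,0.7,1,0,-0.175,0,0,0,0,1,0,0,0,0,0,0,1,0,0,0,0,0,0,1]
}}

```text
time_s: 1.6
ee_pos: [0.4188, 0.2537, 0.3007]
ee_rot: [0.171, 0.158, 0.972, -0.027]
force: [0.1, 0.7, 0.4]
opening: 0.996
finger_force: 0.0
```

Run:
```python
from h import *
wrist("w1")
```

```text
(no output)
```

View pics/w1.png

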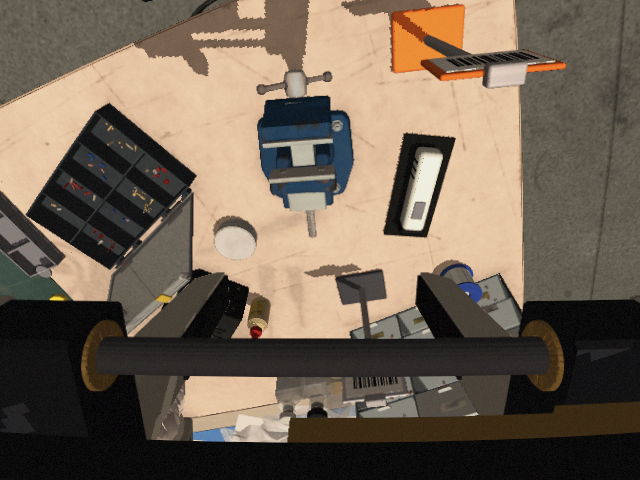

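The wrist view shows the scanner at (424,188) on its rest, the orange look-alike at (480,60), the grey ticket with its label at (377,382), partly hidden by the gripper, the tin at (235,238) and the bottle at (257,320). Next I'll tilt more to see the label whole.

Run:
```python
from h import *
pts=[(.55,.33,.03),(.48,.35,.03),(.62,.305,.03),(.69,.21,.17),(.69,.21,.2)]
for pos,t in [((.42,.25,.3),-.7),((.44,.25,.25),-.7),((.50,.27,.30),-.7)]:
    rot=down(1.25)*R.from_rotvec([0,t,0])
    print(go(pos,rot),*predict(pos,rot,pts))
im=cv2.imread("pics/w1.png");cv2.imwrite("pics/crop2.png",cv2.resize(im[120:250,365:475],None,fx=4.5,fy=4.5,interpolation=cv2.INTER_CUBIC))
```

```text
(array([-0.16, -0.34,  0.15]), array([-0.   , -0.352, -0.001])) [0.266 0.3   0.38 ] [array([425., 115.]), array([438.,  54.]), array([411., 162.]), array([359., 292.]), array([361., 313.])]
(array([-0.24,  0.29,  5.5 ]), array([-0.   , -0.352, -0.001])) [0.286 0.3   0.33 ] [array([431., 130.]), array([447.,  63.]), array([415., 180.]), array([358., 323.]), array([359., 348.])]
(array([-6.7 ,  4.09,  2.53]), array([-0.   , -0.352, -0.001])) [0.346 0.32  0.38 ] [array([396.,  56.]), array([406., -25.]), array([384., 118.]), array([326., 265.]), array([326., 289.])]
```

View pics/crop2.png

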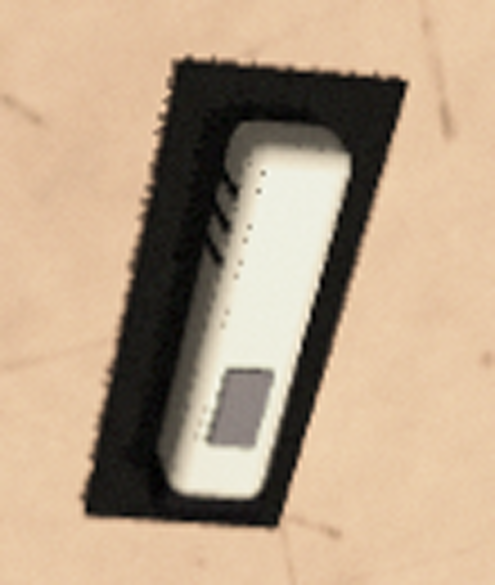

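The crop shows the scanner lying along its rest. The near end face is plain white-grey, so the black nose must be at the far end, towards the ticket; I'll check that from overhead. Now the ticket look.

{"method": "apply_moves", "body": {
  "deltas": [0,0,0,-3.3,2,1.2,1,0,0,0,-3.3,2,1.2,1,0,-0.176,0,0,0,0,1,0,-0.176,0,0,0,0,1,0,0,0,0,0,0,1,0,0,0,0,0,0,1]
}}

```text
time_s: 2.4
ee_pos: [0.4991, 0.2693, 0.3014]
ee_rot: [0.338, 0.151, 0.927, -0.055]
force: [0.9, -0.3, 1.0]
opening: 0.999
finger_force: 0.0
```

Run:
```python
from h import *
c,im=wrist("w2");cv2.imwrite("pics/crop3.png",cv2.resize(im[160:360,200:440],None,fx=3,fy=3,interpolation=cv2.INTER_CUBIC))
```

```text
(no output)
```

View pics/crop3.png

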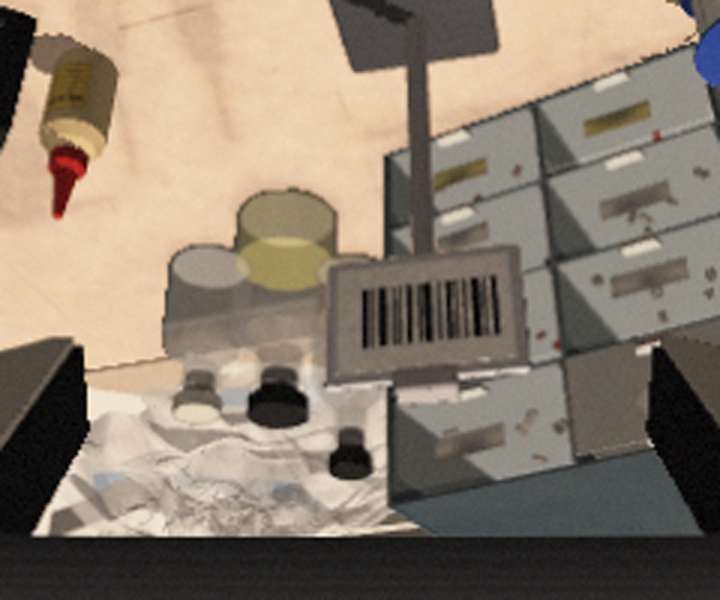

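Crop 3 (wrist, inverted) shows the grey plate with its bar code, label centre at full-image (343.7,264). The bar code's left and right mid-points are (321,266) and (366,262).

Run:
```python
from h import *
c=cal("w2");f=lambda x,y:(200+x/3-.33,160+y/3-.33)
L=plane(c,f(363,318),.17);Rr=plane(c,f(498,305),.17);C=plane(c,f(431,312),.17)
print(L,Rr,C,np.linalg.norm(L-Rr));d=Rr-L;print("yaw face",np.degrees(np.arctan2(d[1],d[0])))
for a,b,z in [((330,264),(520,247),.155),((328,383),(526,363),.185)]:
    A,B=plane(c,f(*a),z),plane(c,f(*b),z);d=B-A;print(A.round(4),B.round(4),np.linalg.norm(d),np.degrees(np.arctan2(d[1],d[0])))
t=ctrl.calibration("top");s=ctrl.calibration("scene")
print(tri((c,f(428,373)),(t,(203,171))),proj(t,C),proj(s,C),proj(cal("w1"),C))
im=cv2.imread("pics/w1.png");cv2.imwrite("pics/crop4.png",cv2.resize(im[330:430,320:440],None,fx=5,fy=5,interpolation=cv2.INTER_CUBIC))
# scanner white blob in w1
h=cv2.cvtColor(im,cv2.COLOR_BGR2HSV);m=cv2.inRange(h,(0,0,150),(180,60,255));m2=np.zeros_like(m);m2[130:245,390:450]=m[130:245,390:450]
m2=cv2.morphologyEx(m2,cv2.MORPH_CLOSE,np.ones((9,9)));k=max(cv2.findContours(m2,0,1)[0],key=cv2.contourArea);r=cv2.minAreaRect(k);print(r)
for q in cv2.boxPoints(r):print(q,plane(cal("w1"),q,.03).round(4))
```

```text
[0.69028536 0.20218738 0.17      ] [0.69738898 0.25376919 0.17      ] [0.69427933 0.2282924  0.17      ] 0.0520686466791888
yaw face 82.15879495585558
[0.6719 0.1951 0.155 ] [0.6836 0.2664 0.155 ] 0.07225472594814218 80.66849007551517
[0.71   0.1808 0.185 ] [0.7186 0.2589 0.185 ] 0.07855999631419927 83.76282649298525
(array([0.69624083, 0.22768082, 0.19575522]), [np.float64(0.00202643305043768), np.float64(0.002026433050437716)]) [205.83602465 174.87584548] [328.7896514 148.8111641] [374.74723486 376.44931219]
((421.5115661621094, 190.9576873779297), (22.18956756591797, 81.56639099121094), 15.255118370056152)
[400.07693 227.3846 ] [0.5875 0.3057 0.03  ]
[421.53848 148.6923 ] [0.4869 0.3519 0.03  ]
[442.9462  154.53078] [0.5019 0.3748 0.03  ]
[421.48465 233.22307] [0.6061 0.3314 0.03  ]
```

View pics/crop4.png

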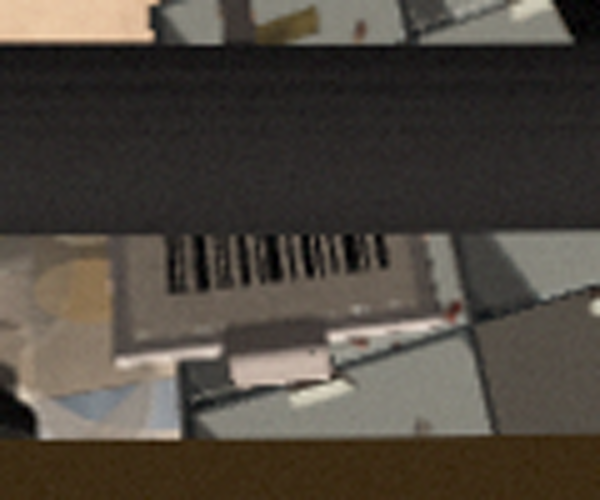

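Crop 4 (w1) shows the same label's top edge at full-image (376.6,385), giving a second view for its height.

Run:
```python
from h import *
print(tri((cal("w2"),(200+432/3,160+342/3)),(cal("w1"),(376.6,385.4))))
rot=down(1.2)
pts=[(.55,.33,.03),(.48,.35,.03),(.62,.305,.03)]
for pos in [(.53,.335,.2),(.5,.345,.2)]:
    print(go(pos,rot),*predict(pos,rot,pts))
```

```text
(array([0.68596388, 0.23060737, 0.18794478]), [np.float64(0.00027469292479951045), np.float64(0.0002746929247994786)])
(array([6.01, 7.22, 8.29]), array([0.018, 0.701, 0.044])) [0.462 0.361 0.366] [array([326., 238.]), array([319., 161.]), array([328., 309.])]
(array([8.43, 7.21, 6.25]), array([0.018, 0.701, 0.044])) [0.432 0.371 0.366] [array([328., 269.]), array([321., 196.]), array([329., 336.])]
```

{"method": "apply_moves", "body": {
  "deltas": [0,0.175,0,0,0,0,1,0,0.175,0,0,0,0,1,0,0.175,0,0,0,0,1,0,0.176,0.04,0,0,0,1,0,0,0,-0.4,3.6,5,1,0,0,0,-0.4,3.6,5,1,0,0,0,0,0,0,1,0,0,0,0,0,0,1]
}}

```text
time_s: 3.45
ee_pos: [0.5337, 0.3322, 0.2024]
ee_rot: [0.001, 0.181, 0.983, 0.003]
force: [0.4, -0.9, -0.1]
opening: 0.999
finger_force: 0.0
```

```bash
cat >> h.py <<'E'
def blob(im,lo,hi,roi,k=7):
    x0,y0,x1,y1=roi;m=np.zeros(im.shape[:2],np.uint8);m[y0:y1,x0:x1]=cv2.inRange(cv2.cvtColor(im,cv2.COLOR_BGR2HSV),lo,hi)[y0:y1,x0:x1]
    m=cv2.morphologyEx(m,cv2.MORPH_CLOSE,np.ones((k,k)));return max(cv2.findContours(m,0,1)[0],key=cv2.contourArea)
E
python3 - <<'E'
from h import *
p,r=tool();print(p.round(4),r.as_matrix().round(3).tolist())
c,im=wrist("w3")
cv2.imwrite("pics/crop5.png",cv2.resize(im[110:360,230:430],None,fx=2.4,fy=2.4,interpolation=cv2.INTER_CUBIC))
for z,lo,hi in((.03,(0,0,140),(180,70,255)),(.004,(0,0,0),(180,255,60))):
    k=blob(im,lo,hi,(240,100,420,350));q=cv2.minAreaRect(k);print(q)
    for b in cv2.boxPoints(q):print(plane(c,b,z).round(4))
    print("c",plane(c,q[0],z).round(4))
E
```

```text
[0.5337 0.3322 0.2024] [[-0.934, 0.357, 0.004], [0.357, 0.934, 0.005], [-0.002, 0.006, -1.0]]
((337.2122802734375, 223.17845153808594), (29.620990753173828, 110.71815490722656), 3.1798300743103027)
[0.591  0.3073 0.03  ]
[0.4917 0.3516 0.03  ]
[0.5028 0.3764 0.03  ]
[0.6032 0.3341 0.03  ]
c [0.5452 0.3432 0.03  ]
((336.7596740722656, 222.8881378173828), (63.45736312866211, 140.29135131835938), 2.337306022644043)
[0.6092 0.2802 0.004 ]
[0.4735 0.3405 0.004 ]
[0.498  0.3977 0.004 ]
[0.6369 0.3434 0.004 ]
c [0.5509 0.3418 0.004 ]
```

View pics/crop5.png

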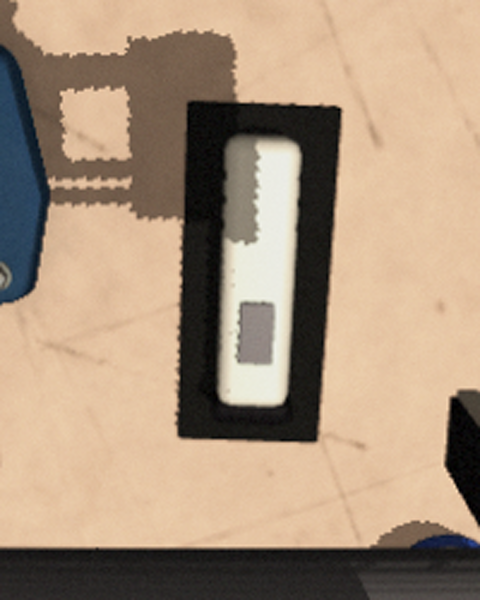

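Crop 5 shows the scanner centred on the rest, with the wider black nose just visible at the far end (crop (252,412)), so +x points to the ticket. I'll check the height and work out the grasp.

Run:
```python
from h import *
im=cv2.imread("pics/w3.png");q=cv2.boxPoints(cv2.minAreaRect(blob(im,(0,0,140),(180,70,255),(240,100,420,350))))
q=q[np.argsort(q[:,1])];print(q)
print(tri((cal("w3"),q[:2].mean(0)),(cal("w1"),(432.2,151.6))),tri((cal("w3"),q[2:].mean(0)),(cal("w1"),(410.8,230.3))))
print(go((.552,.341,.1),down(1.166)))
```

```text
[[325.49536 167.08307]
 [355.07074 168.72614]
 [319.35382 277.63077]
 [348.9292  279.27383]]
(array([0.49787921, 0.36432236, 0.02278362]), [np.float64(0.0001989701375062506), np.float64(0.00019897013750633957)]) (array([0.59909222, 0.3194832 , 0.02605763]), [np.float64(0.0008776446441875646), np.float64(0.0008776446441875888)])
(array([-1.35,  1.4 , 10.36]), array([0.007, 0.003, 0.04 ]))
```

{"method": "apply_moves", "body": {
  "deltas": [0.006,0.003,0.04,-1.35,1.4,0,0.6,0,0,0,0,0,5,0.6,0,0,0,0,0,5,0.6,0,0,0,0,0,4,0.6,0,0,0,0,0,0,0.6]
}}

```text
time_s: 4.12
ee_pos: [0.5484, 0.3394, 0.0605]
ee_rot: [-0.003, 0.201, 0.98, -0.002]
force: [0.6, -0.5, -0.0]
opening: 0.607
finger_force: 0.0
```

Run:
```python
from h import *
c,im=wrist("w4")
print(tool()[0],go((.552,.341,.009),down(1.166)))
```

```text
[0.55005193 0.34022316 0.06274407] (array([-0.16,  0.16,  5.37]), array([-0.001, -0.001, -0.   ]))
```

View pics/w4.png

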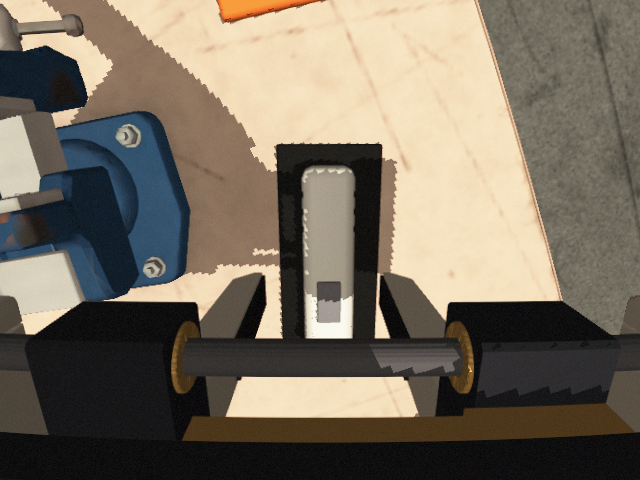

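The fingers straddle the scanner evenly (its axis at column 328) and clear the vise, so I'll descend and grip.

{"method": "apply_moves", "body": {
  "deltas": [0,0,0,-0.15,0.15,2.7,0.6,0,0,0,0,0,2.6,0.6,0,0,0,0,0,0,0.6,0,0,0,0,0,0,0,0,0,0,0,0,0,0,0,0,0,0,0,0,0,0,0,0,0,0,0,0]
}}

```text
time_s: 5.05
ee_pos: [0.5519, 0.3415, 0.0092]
ee_rot: [-0.0, 0.201, 0.98, -0.0]
force: [-0.2, -0.7, 5.1]
opening: 0.318
finger_force: 30.0
```

Run:
```python
from h import *
s=ctrl.get_state();print(s["opening"]*93,s["finger_force"],s["force"],tool()[0])
import math
L=np.array([.691,.229,.17]);yaw=math.radians(-8);d=np.array([math.cos(yaw),math.sin(yaw),0])
tgt=L-d*.140; tgt[2]=.17-(.017-.0095); print(tgt,go(tgt,down(yaw+np.pi/2)))
```

```text
29.58434666325631 29.995205104351044 [-0.2068635  -0.65346482  5.14928361] [0.55191375 0.34149464 0.00919943]
[0.55236247 0.24848423 0.1625    ] (array([ -3.69,  -8.55, -15.32]), array([-0.001, -0.001, -0.265]))
```

Gripped at 29.6 mm. Lifting and moving in front of the ticket.

{"method": "apply_moves", "body": {
  "deltas": [0,0,0,0,0,-3,0,0,0,0,0,0,-4,0,0,0,0,0,0,-4.3,0,0,0,0,0,0,-4,0,0,0,0,-1.2,-2.8,0,0,0,0,0,-1.2,-2.9,0,0,0,0,0,-1.3,-2.85,0,0,0,0,-0.13,0,0,0,0,0,0,-0.135,0,0,0,0,0,0,0,0,0,0,0]
}}

```text
time_s: 6.3
ee_pos: [0.5517, 0.248, 0.1607]
ee_rot: [-0.002, 0.07, 0.998, -0.001]
force: [0.1, -0.5, -0.4]
opening: 0.321
finger_force: 30.0
```

Run:
```python
from h import *
print(tool()[0],go([0.5524,0.2485,0.1625],down(np.radians(82))))
im=ctrl.get_image("scene");im2=ctrl.get_image("top");c,w=wrist("w5")
o=np.zeros((600,800,3),np.uint8);o[:400,:400]=cv2.resize(im[90:230,230:370],(400,400),interpolation=2);o[:400,400:]=cv2.resize(im2[130:270,130:270],(400,400),interpolation=2)
o[400:600]=cv2.resize(w[240:400,0:640],(800,200))
cv2.imwrite("pics/crop6.png",o)
```

```text
[0.55172941 0.24799888 0.16074363] (array([-0.06,  0.06, -0.18]), array([-0.002, -0.003, -0.001]))
```

View pics/crop6.png

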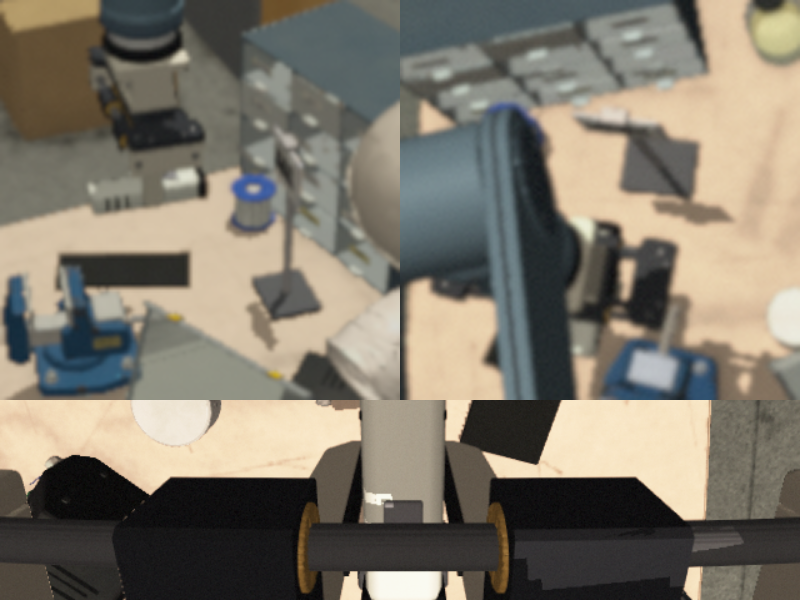

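The scanner is level in front of the ticket, nose towards it (scene crop (205,183)). Plate top edge in the top crop runs (575,118)–(658,128). I'll check the aim against that edge before holding.

Run:
```python
from h import *
t=ctrl.calibration("top")
for z in(.19,.2):
    a=plane(t,(191.3,171.3),z);b=plane(t,(220.3,174.8),z);d=a-b;print(a,b,(a+b)/2,np.linalg.norm(d),np.degrees(np.arctan2(d[1],d[0])))
```

```text
[0.69785896 0.2604464  0.19      ] [0.68943711 0.18721829 0.19      ] [0.69364804 0.22383234 0.19      ] 0.07371080731873804 83.4393285619137
[0.69511105 0.25767095 0.2       ] [0.68676733 0.18512216 0.2       ] [0.69093919 0.22139655 0.2       ] 0.0730270140759708 83.43932856191365
```

{"method": "apply_moves", "body": {
  "deltas": [0,0,-0.01,0,-0.15,-0.2,0,0,0,0,0,0,0,0,0,0,0,0,0,0,0,0,0,0,0,0,0,0,0,0,0,0,0,0,0,0,0,0,0,0,0,0,0,0,0,0,0,0,0,0,0,0,0,0,0,0,0,0,0,0,0,0,0,0,0,0,0,0,0,0]
}}

```text
time_s: 7.7
ee_pos: [0.5518, 0.2467, 0.1631]
ee_rot: [-0.001, 0.065, 0.998, -0.001]
force: [0.8, 0.1, -1.6]
opening: 0.317
finger_force: 30.0
```

{"method": "apply_moves", "body": {
  "deltas": [0,0,0,0,0,0,0,0,0,0,0,0,0,0,0,0,0,0,0,0,0,0,0,0,0,0,0,0,0,0,0,0,0,0,0,0,0,0,0,0,0,0,0,0,0,0,0,0,0]
}}

```text
time_s: 8.57
ee_pos: [0.5518, 0.2467, 0.1631]
ee_rot: [-0.001, 0.065, 0.998, -0.001]
force: [0.2, 0.2, -0.8]
opening: 0.32
finger_force: 30.0
```

Run:
```python
from h import *
print(tool()[0],go((.5515,.3415,.162),down(np.pi/2-np.radians(23.))))
```

```text
[0.55179268 0.24673611 0.16308937] (array([1.25, 9.39, 0.1 ]), array([-0.002, -0.002,  0.272]))
```

{"method": "apply_moves", "body": {
  "deltas": [0,0,0,0.4,3.1,0,0,0,0,0,0.4,3.1,0,0,0,0,0,0.4,3.2,0,0,0,0,0.136,0,0,0,0,0,0,0.136,0,0,0,0,0,0,0,0,0,4,0,0,0,0,0,0,5,0,0,0,0,0,0,3,0,0,0,0,0,0,1.5,0,0,0,0,0,0,0,0]
}}

```text
time_s: 9.82
ee_pos: [0.5513, 0.3411, 0.0272]
ee_rot: [-0.002, 0.199, 0.98, -0.001]
force: [-0.2, 0.9, -1.1]
opening: 0.319
finger_force: 30.0
```

Run:
```python
from h import *
print(tool()[0],go((.5515,.3415,.0095),down(np.pi/2-np.radians(23.))))
```

```text
[0.55129035 0.34113962 0.02724186] (array([-0.01,  0.05,  1.77]), array([-0.004, -0.003, -0.   ]))
```

{"method": "apply_moves", "body": {
  "deltas": [-0.003,-0.003,0,0,0,0.9,0,0,0,0,0,0,0.8,0,0,0,0,0,0,0.05,0,0,0,0,0,0,0,0,0,0,0,0,0,0,0.6,0,0,0,0,0,0,0.6,0,0,0,0,0,0,0.6,0,0,0,0,0,-5,0.6,0,0,0,0,0,-6,0.6,0,0,0,0,0,-6,0.6]
}}

```text
time_s: 11.08
ee_pos: [0.5512, 0.3411, 0.1821]
ee_rot: [0.0, 0.199, 0.98, 0.0]
force: [-0.0, -0.5, 0.2]
opening: 0.605
finger_force: 0.0
```

Run:
```python
from h import *
s=ctrl.get_state();print(s["time_s"],s["force"],s["joint_positions"].round(2),tool()[0])
c,im=wrist("w6")
for z,lo,hi in((.03,(0,0,140),(180,70,255)),(.004,(0,0,0),(180,255,60))):
    k=blob(im,lo,hi,(240,100,420,350),15);q=cv2.minAreaRect(k);b=cv2.boxPoints(q);b=b[np.argsort(b[:,1])];print(q)
    A,B=plane(c,b[:2].mean(0),z),plane(c,b[2:].mean(0),z);print(A.round(4),B.round(4),np.degrees(np.arctan2(*(B-A)[1::-1])))
print(go((.44,-.35,.25),down(0)))
pts=[(.44,-.33,.02),(.44,-.465,.02),(.425,-.228,.02),(.5,-.228,.02)]
for pos in[(.44,-.35,.25),(.44,-.35,.22),(.42,-.37,.26)]:print(*predict(pos,down(0),pts))
```

```text
11.075 [-0.03623113 -0.45683446  0.17577763] [ 0.38  0.46  1.33 -0.    1.35 -0.79] [0.5512229  0.34114997 0.18213693]
((329.5, 218.5), (237.0, 179.0), 90.0)
[0.4586 0.3862 0.03  ] [0.6612 0.3011 0.03  ] -22.78502909983478
((323.5, 214.0), (150.0, 67.0), 90.0)
[0.4858 0.3693 0.004 ] [0.6222 0.3113 0.004 ] -23.029840001131912
(array([-16.54, -68.21,  -6.32]), array([0.016, 0.003, 1.169]))
[ 0.439 -0.278  0.416] [array([323., 187.]), array([323., 301.]), array([308.,  88.]), array([381.,  88.])]
[ 0.439 -0.278  0.386] [array([323., 191.]), array([323., 313.]), array([307.,  84.]), array([386.,  84.])]
[ 0.419 -0.298  0.426] [array([341., 168.]), array([340., 282.]), array([328.,  69.]), array([400.,  70.])]
```

{"method": "apply_moves", "body": {
  "deltas": [0,0,0.167,0,0,-2,1,0,0,0.167,0,0,-2,1,0,0,0.167,0,0,0,1,0,0,0.167,0,0,0,1,0,0,0.167,0,0,0,1,0,0,0.167,0,0,0,1,0,0,0.167,0,0,0,1,0,0,0,-3,-5,0,1,0,0,0,-3,-5,0,1,0,0,0,-3,-5,0,1]
}}

```text
time_s: 12.38
ee_pos: [0.3999, 0.2503, 0.2199]
ee_rot: [0.0, 0.707, 0.707, 0.0]
force: [-0.2, -0.7, 0.3]
opening: 0.999
finger_force: 0.0
```

Run:
```python
from h import *
print(tool()[0],go((.42,-.35,.25),down(0)),ctrl.get_state()["joint_positions"].round(2))
im=cv2.imread("pics/w6.png");c=cal("w6")
k=blob(im,(0,0,190),(180,50,255),(290,130,370,330),5);q=cv2.minAreaRect(k);b=cv2.boxPoints(q);b=b[np.argsort(b[:,1])];print(q)
A,B=plane(c,b[:2].mean(0),.03),plane(c,b[2:].mean(0),.03);print(A.round(4),B.round(4))
```

```text
[0.39992601 0.25033322 0.21989728] (array([-60.03,   1.99,  -3.01]), array([ 0.001, -0.   ,  0.   ])) [ 0.32  0.12  1.71 -0.    1.31  0.32]
((323.0, 244.0), (58.0, 30.0), 90.0)
[0.546  0.3431 0.03  ] [0.5968 0.3215 0.03  ]
```

{"method": "apply_moves", "body": {
  "deltas": [0,0,0,-6,0,-2,1,0,0,0,-6,0,-1,1,0,0,0,-6,0,0,1,0,0,0,-6,0,0,1,0,0,0,-6,0,0,1,0,0,0,-6,0,0,1,0,0,0,-6,0.5,0,1,0,0,0,-6,0.5,0,1,0,0,0,-6,0.5,0,1,0,0,0,-6,0.5,0,1]
}}

```text
time_s: 13.62
ee_pos: [0.4214, -0.3502, 0.25]
ee_rot: [0.001, 0.707, 0.707, 0.001]
force: [0.4, 0.3, 0.4]
opening: 0.996
finger_force: 0.0
```

{"method": "apply_moves", "body": {
  "deltas": [0,0,0,0,0,0,1,0,0,0,0,0,0,1]
}}

```text
time_s: 13.88
ee_pos: [0.4213, -0.3475, 0.2495]
ee_rot: [-0.0, 0.707, 0.707, 0.001]
force: [-0.1, 1.0, 0.1]
opening: 1.001
finger_force: 0.0
```

Run:
```python
from h import *
print(tool()[0],ctrl.get_state()["joint_positions"].round(2));wrist("w7")
```

```text
[ 0.42125045 -0.34749818  0.24950699] [-0.89  0.23  1.49  0.    1.42 -0.89]
```

View pics/w7.png

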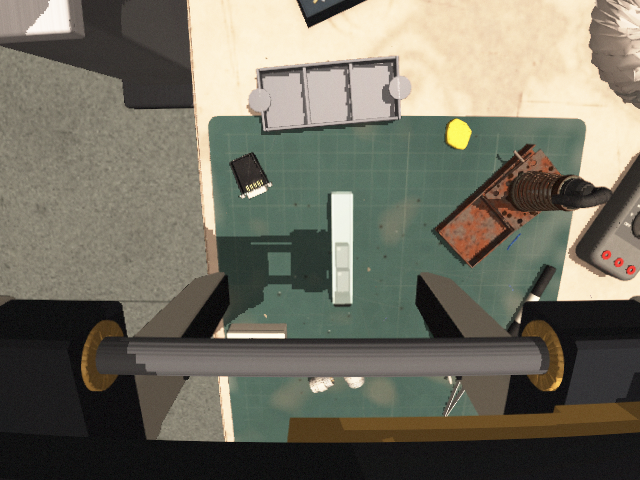

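The wrist view shows the tube at (342,192)–(342,305) with at least two grey-topped relays at (342,255) and (342,284), towards the far (-y) end. The tray is above it with three empty cells near (289,97), (328,94) and (372,91). I'll enlarge the tube to find the mouth.

Run:
```python
from h import *
im=cv2.imread("pics/w7.png");c=cal("w7")
cv2.imwrite("pics/crop7.png",cv2.resize(im[180:315,300:385],None,fx=4.4,fy=4.4,interpolation=cv2.INTER_CUBIC))
m=blob(im,(60,0,120),(110,60,255),(310,180,375,320),5);q=cv2.minAreaRect(m);print(q)
b=cv2.boxPoints(q);b=b[np.argsort(b[:,1])]
A,B=plane(c,b[:2].mean(0),.023),plane(c,b[2:].mean(0),.023);print(A,B,np.linalg.norm(A-B))
m=blob(im,(0,0,90),(180,50,255),(230,50,420,140),7)
for p in[(258,74),(262,131),(397,57),(400,121)]:print(plane(c,p,.022))
```

```text
((315.1497497558594, 193.7187957763672), (25.6982364654541, 12.72674560546875), 78.2317123413086)
[ 0.41062767 -0.3207243   0.023     ] [ 0.41613615 -0.34818306  0.023     ] 0.028005839073488966
[ 0.35621314 -0.21213813  0.022     ]
[ 0.35816048 -0.26828051  0.022     ]
[ 0.49634558 -0.19610661  0.022     ]
[ 0.50210076 -0.25831468  0.022     ]
```

View pics/crop7.png

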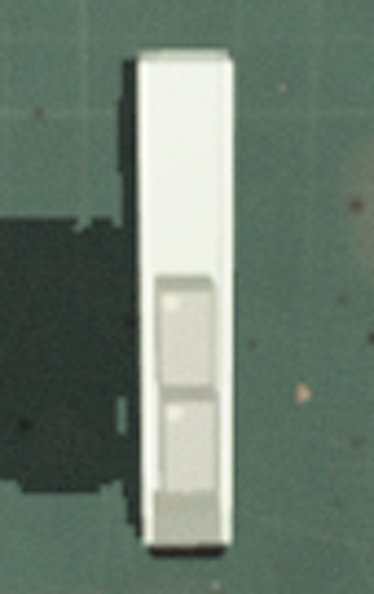

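Crop 7 shows the tube with two relays (crop y 285–390 and 395–490) against the black stopper at the bottom (-y) end; the mouth is at the top (+y), towards the tray. So there are two relays in all.

Run:
```python
from h import *
c=cal("w7")
A,B=plane(c,(342.3,192.5),.023),plane(c,(341.9,303.9),.023);print(A,B,np.linalg.norm(A-B),(A+B)/2)
C=(A+B)/2;print(go((C[0],C[1]-.008,.12),down(0)))
```

```text
[ 0.44279549 -0.33305506  0.023     ] [ 0.44403001 -0.46485671  0.023     ] 0.13180742716224528 [ 0.44341275 -0.39895589  0.023     ]
(array([-6.02,  2.19, 12.98]), array([ 0.001, -0.001,  0.001]))
```

{"method": "apply_moves", "body": {
  "deltas": [0,0,0,-3,1.1,4,0.6,0,0,0,-3,1.1,5,0.6,0,0,0,0,0,4,0.6,0,0,0,0,0,0,0.6,0,0,0,0,0,0,0.6]
}}

```text
time_s: 14.55
ee_pos: [0.4447, -0.4077, 0.1221]
ee_rot: [0.002, 0.707, 0.708, 0.0]
force: [0.1, 0.5, -0.2]
opening: 0.603
finger_force: 0.0
```

Run:
```python
from h import *
c,im=wrist("w8");print(tool()[0])
cv2.imwrite("pics/crop8.png",cv2.resize(im[0:400,120:560],(660,600),interpolation=cv2.INTER_CUBIC))
```

```text
[ 0.44485415 -0.4082444   0.12271789]
```

View pics/crop8.png

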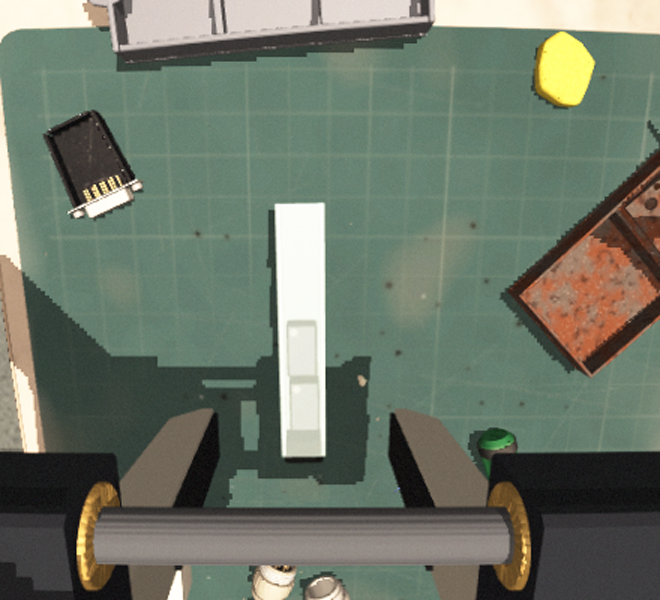

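Tube mouth at full (320,136), stopper end at (322,304.5). Nothing sits between the fingers but the tube.

Run:
```python
from h import *
c=cal("w8");a=cal("w7")
print(tri((c,(320,136)),(a,(342.3,192.5))),tri((c,(322,304.5)),(a,(341.9,303.9))))
A,B=plane(c,(320,136),.023),plane(c,(322,304.5),.023);print(A,B)
C=(A+B)/2;d=A-B;print(np.linalg.norm(d),np.degrees(np.arctan2(d[1],d[0])));print(go((C[0],C[1]-.008,.0065),down(np.arctan2(d[1],d[0])-np.pi/2)))
```

```text
(array([ 0.4431766 , -0.33481924,  0.01154915]), [np.float64(0.0002781842611416936), np.float64(0.0002781842611417168)]) (array([ 0.44442052, -0.46802951,  0.01620584]), [np.float64(8.735753577404131e-05), np.float64(8.735753577414213e-05)])
[ 0.44295504 -0.33495875  0.023     ] [ 0.44439718 -0.46462357  0.023     ]
0.1296728436472894 90.63722124869432
(array([ 0.08, -0.16, 11.62]), array([ 0.003,  0.003, -0.01 ]))
```

{"method": "apply_moves", "body": {
  "deltas": [0.003,0.003,-0.01,0.1,-0.15,4,0.6,0,0,0,0,0,4,0.6,0,0,0,0,0,2.6,0.6,0,0,0,0,0,1,0.6,0,0,0,0,0,0,0.6,0,0,0,0,0,0,0,0,0,0,0,0,0,0,0,0,0,0,0,0,0,0,0,0,0,0,0,0]
}}

```text
time_s: 15.72
ee_pos: [0.4424, -0.4071, 0.0044]
ee_rot: [-0.001, 0.704, 0.711, 0.0]
force: [-0.0, 0.0, 2.7]
opening: 0.248
finger_force: 30.0
```

```bash
cat >> h.py <<'E'
MT=np.array([.073,0,-.006]) # tube mouth centre in tool frame (x towards mouth), set by grasp
def pour(mouth,tilt,yaw):
    "tool pose with mouth centre there, tube axis at yaw, tilted mouth-down by tilt"
    rot=down(yaw-np.pi/2)*R.from_rotvec([0,-tilt,0]);return np.array(mouth)-rot.apply(MT),rot
def tubestate():
    p,r=tool();x=r.apply([1,0,0]);return (p+r.apply(MT)).round(4),round(float(np.degrees(-np.arcsin(x[2]))),2)
E
python3 - <<'E'
from h import *
s=ctrl.get_state();print(s["opening"]*93,s["finger_force"],tool()[0],tubestate(),go((.444,-.405,.12),down(0)))
E
```

```text
23.02495165509839 30.000085949432105 [ 0.44240039 -0.40705828  0.00444827] (array([ 0.4417, -0.3341,  0.0106]), -0.14) (array([  0.23,   0.15, -11.55]), array([-0.001, -0.002,  0.01 ]))
```

{"method": "apply_moves", "body": {
  "deltas": [0,0,0,0,0,-2,0,0,0,0,0,0,-4,0,0,0.04,0,0,0,-4,0,0,0.04,0,1,0,-2,0,0,0,0,2,0,0,0,0,0,0,2,0,0,0,0,0,0,0,0,0,0,0,0,0,0,0,0,0]
}}

```text
time_s: 16.73
ee_pos: [0.4418, -0.3575, 0.1271]
ee_rot: [-0.031, 0.703, 0.71, 0.028]
force: [-0.5, -0.6, -1.3]
opening: 0.245
finger_force: 30.0
```

```bash
sed -i 's/^MT=.*/MT=np.array([.0725,0,-.008])/' h.py
python3 - <<'E'
from h import *
c,im=wrist("w9");print(tool()[0],tubestate())
cv2.imwrite("pics/crop9.png",cv2.resize(im[0:360,120:600],(800,600),interpolation=cv2.INTER_CUBIC))
E
```

```text
[ 0.4418309  -0.35802578  0.12724474] (array([ 0.4411, -0.2864,  0.1412]), -4.77)
```

View pics/crop9.png

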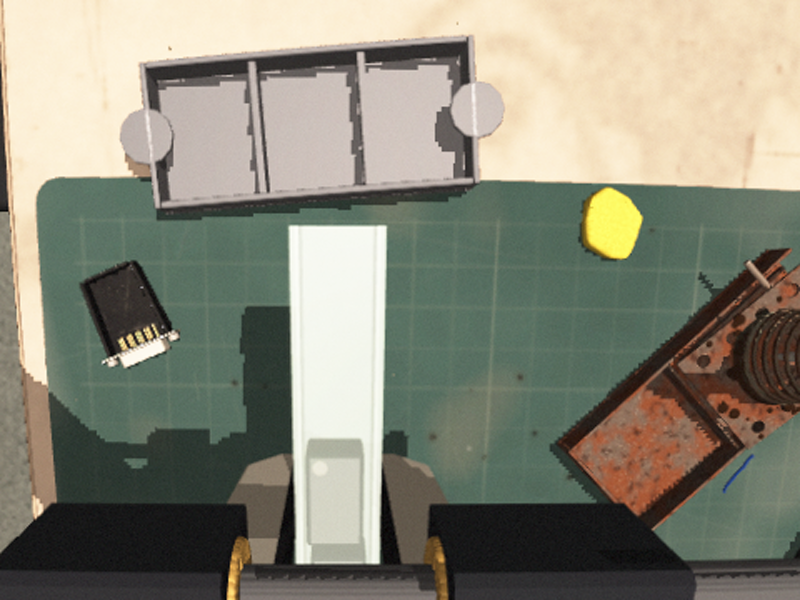

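The crop shows the held tube (mouth edge at crop (338,227)) with the front relay's near edge at crop row 440. The tray's rim corners are at crop (143,65), (473,38), (479,183) and (155,208), and all three cells are empty.

Run:
```python
from h import *
c=cal("w9")
P=[plane(c,(120+x*.6,y*.6),.022) for x,y in[(143,65),(473,38),(479,183),(155,208)]]
for p in P:print(p.round(4))
C=sum(P)/4;a=P[1]-P[0];b=P[2]-P[3];w=P[0]-P[3];v=P[1]-P[2]
print("C",C,[np.linalg.norm(q) for q in(a,b,w,v)],[np.degrees(np.arctan2(q[1],q[0])) for q in(a,b,w,v)])
ux=a+b;ux/=np.linalg.norm(ux);yaw=np.arctan2(ux[1],ux[0]);uy=np.array([-ux[1],ux[0],0]);print(np.degrees(yaw))
cells=[C+ux*k*.047 for k in(-1,0,1)];print(np.round(cells,4))
np.savez("tray.npz",C=C,ux=ux,uy=uy,yaw=yaw)
for k in(1,2):
    m=cells[k]-uy*.015
    for z,t in((.10,-.08),(.044,0.)):
        m[2]=z;print(k,m.round(4),pour(m,t,yaw+np.pi/2)[0],go(*pour(m,t,yaw+np.pi/2)))
```

```text
[ 0.356  -0.2076  0.022 ]
[ 0.4976 -0.1957  0.022 ]
[ 0.5026 -0.256   0.022 ]
[ 0.3595 -0.2679  0.022 ]
C [ 0.4289268  -0.23182285  0.022     ] [np.float64(0.14213952291568113), np.float64(0.14357633866757594), np.float64(0.060383753461577), np.float64(0.060479308365573865)] [np.float64(4.80559024146733), np.float64(4.759326854838646), np.float64(93.31138169631245), np.float64(94.67505132266271)]
4.782342222853637
[[ 0.3821 -0.2357  0.022 ]
 [ 0.4289 -0.2318  0.022 ]
 [ 0.4758 -0.2279  0.022 ]]
1 [ 0.4302 -0.2468  0.1   ] [ 0.4361491  -0.31815006  0.08623177] (array([ 3.64, -0.52,  4.42]), array([ 0.004, -0.003, -0.073]))
1 [ 0.4302 -0.2468  0.044 ] [ 0.43622173 -0.31901822  0.036     ] (array([ 3.13, -0.5 ,  9.42]), array([ 0.001, -0.083, -0.073]))
2 [ 0.477  -0.2429  0.1   ] [ 0.48298548 -0.31423164  0.08623177] (array([3.98, 4.17, 4.44]), array([ 0.004, -0.003, -0.073]))
2 [ 0.477  -0.2429  0.044 ] [ 0.48305811 -0.3150998   0.036     ] (array([3.48, 4.19, 9.44]), array([ 0.001, -0.083, -0.073]))
```

{"method": "apply_moves", "body": {
  "deltas": [0,0,-0.073,1.5,-0.25,2,0,0,0,0,1.6,-0.25,2,0,0,0,0,0,0,2,0,0,-0.04,0,0,0,2,0,0,0,0,0,0,1,0,0,0,0,0,0,0,0,0,0,0,0,0,0,0]
}}

```text
time_s: 17.65
ee_pos: [0.4356, -0.3214, 0.0412]
ee_rot: [-0.014, 0.677, 0.736, 0.016]
force: [-0.8, 0.3, -1.2]
opening: 0.245
finger_force: 30.0
```

Run:
```python
from h import *
print(tubestate());d=np.load("tray.npz");m=d["C"]-d["uy"]*.015;m[2]=.042
print(m,go(*pour(m,.05,float(d["yaw"])+np.pi/2)))
c,im=wrist("w10");cv2.imwrite("pics/crop10.png",cv2.resize(im[60:360,200:500],(600,600),interpolation=cv2.INTER_CUBIC))
```

```text
(array([ 0.4296, -0.2496,  0.0522]), -2.42)
[ 0.43017736 -0.24677062  0.042     ] (array([0.19, 0.08, 0.36]), array([ 0.005, -0.092, -0.001]))
```

View pics/crop10.png

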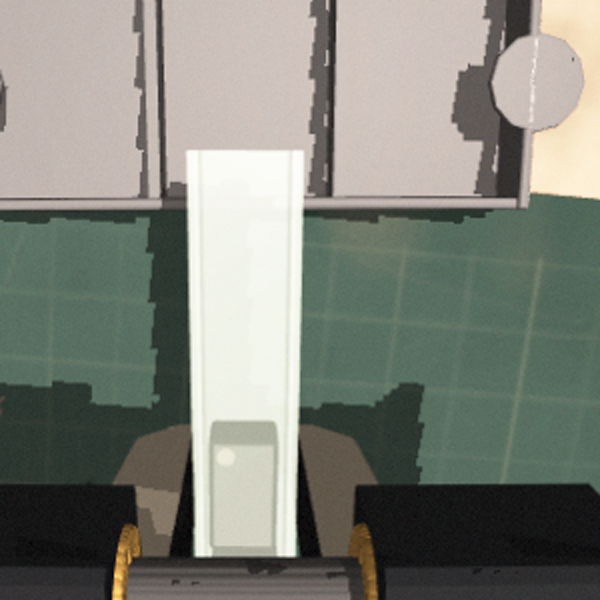

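The view shows the mouth over the middle cell and relay 1's front edge at full-image row ~271. I'll build a detector for the front edge along the tube.

```bash
cat >> h.py <<'E'
def row_of(x,z=-.0135):
    "wrist image pixel of tool-frame point on tube axis"
    c=dict(ctrl.calibration("wrist"));c["cam_to_world"]=Tc();return proj(c,[x,0,z])
E
python3 - <<'E'
from h import *
im=cv2.imread("pics/w10.png");g=cv2.GaussianBlur(cv2.cvtColor(im,cv2.COLOR_BGR2GRAY),(1,1),0)
print([(x,row_of(x).round(1).tolist()) for x in(.0725,.06,.04,.02,.0)],row_of(.0725,-.0185),row_of(.0725,0.0005))
print(g[125:335,312:332].mean(1).round().astype(int).tolist())
E
```

```text
[(0.0725, [323.0, 135.5]), (0.06, [323.0, 166.7]), (0.04, [323.0, 214.1]), (0.02, [323.1, 258.6]), (0.0, [323.1, 300.2])] [323.01780957 135.44617913] [322.91695425 135.72727257]
[195, 196, 195, 195, 195, 195, 196, 196, 196, 201, 238, 251, 251, 251, 251, 251, 251, 251, 251, 251, 251, 250, 250, 250, 250, 248, 248, 248, 248, 247, 247, 247, 247, 246, 245, 245, 246, 246, 245, 244, 243, 244, 243, 243, 243, 244, 244, 244, 244, 244, 244, 244, 244, 244, 244, 244, 244, 244, 244, 243, 243, 243, 243, 243, 243, 243, 242, 242, 243, 243, 243, 243, 243, 243, 243, 243, 243, 243, 243, 243, 243, 243, 243, 242, 242, 242, 242, 242, 242, 242, 242, 242, 242, 242, 242, 242, 242, 242, 242, 242, 242, 242, 242, 242, 242, 242, 242, 242, 242, 242, 242, 242, 242, 241, 241, 242, 241, 242, 242, 241, 241, 241, 241, 241, 241, 241, 241, 240, 239, 240, 240, 239, 239, 239, 239, 239, 239, 240, 239, 239, 239, 239, 239, 239, 234, 203, 174, 174, 174, 174, 174, 174, 173, 173, 174, 176, 177, 189, 206, 213, 215, 217, 217, 217, 217, 216, 215, 213, 211, 211, 210, 210, 211, 211, 210, 210, 210, 211, 210, 210, 210, 210, 210, 210, 210, 210, 210, 210, 210, 209, 210, 210, 210, 210, 210, 210, 210, 210, 209, 210, 210, 209, 210, 210, 210, 209, 209, 210, 181, 173]
```

```bash
cat >> h.py <<'E'
def look(name):
    c,im=wrist(name);g=cv2.cvtColor(im,cv2.COLOR_BGR2GRAY)[:,312:332].mean(1)
    xs=np.linspace(-.02,.11,131);rows=np.array([row_of(x,.0005)[1] for x in xs])
    cl=lambda r:72.5-1000*np.interp(r,rows[::-1],xs[::-1])
    e=np.where(np.abs(np.diff(g))>10)[0];e=e[(e>40)&(e<332)]
    grp=np.split(e,np.where(np.diff(e)>2)[0]+1) if len(e) else []
    print(name,"t",round(ctrl.get_state()["time_s"],2),"mouth,tilt",*tubestate(),"edges row:mm behind mouth:grey after",[(int(k.mean()),round(float(cl(k.mean()+.5)),1),int(g[k[-1]+2])) for k in grp])
E
python3 - <<'E'
from h import *
look("w11")
E
```

```text
w11 t 17.75 mouth,tilt [ 0.4296 -0.2495  0.0523] -2.4 edges row:mm behind mouth:grey after [(48, -35.7, 97), (53, -33.9, 109), (56, -32.5, 196), (134, -0.3, 250), (269, 63.1, 173), (281, 69.4, 213)]
```

{"method": "apply_moves", "body": {
  "deltas": [0,-0.09,0,0.2,0.1,0,0,0,-0.05,0,0,0,-0.3,0,0,-0.05,0,0,0,-0.36,0,0,0,0,0,0,0,0]
}}

```text
time_s: 18.25
ee_pos: [0.4361, -0.3173, 0.048]
ee_rot: [0.056, 0.675, 0.734, -0.048]
force: [1.2, 0.2, -0.4]
opening: 0.247
finger_force: 30.0
```

Run:
```python
from h import *
look("w12");d=np.load("tray.npz");m=d["C"]-d["uy"]*.015;m[2]=.04
print(m,go(*pour(m,np.radians(10),float(d["yaw"])+np.pi/2)))
```

```text
w12 t 18.3 mouth,tilt [ 0.4302 -0.2452  0.0452] 8.42 edges row:mm behind mouth:grey after [(43, -37.5, 191), (134, -0.4, 247), (267, 61.9, 179), (279, 68.1, 217), (330, 92.5, 173)]
[ 0.43017736 -0.24677062  0.04      ] (array([-0.1 , -0.01,  0.33]), array([ 0.005, -0.028, -0.001]))
```

{"method": "apply_moves", "body": {
  "deltas": [0.004,-0.03,0,-0.1,0,0.1,0,0,-0.03,0,0,0,-0.2,0,0,0,0,0,0,0,0,0,0,0,0,0,0,0]
}}

```text
time_s: 18.8
ee_pos: [0.4361, -0.3192, 0.0485]
ee_rot: [0.076, 0.674, 0.732, -0.07]
force: [-0.0, 0.2, -1.9]
opening: 0.243
finger_force: 30.0
```

Run:
```python
from h import *
look("w13")
```

```text
w13 t 18.85 mouth,tilt [ 0.4302 -0.2469  0.0414] 11.84 edges row:mm behind mouth:grey after [(133, -0.9, 247), (266, 61.3, 180), (278, 67.5, 218), (329, 92.5, 176)]
```

{"method": "apply_moves", "body": {
  "deltas": [0,-0.02,0,0,0,-0.15,0,0,0,0,0,0,0,0,0,0,0,0,0,0,0]
}}

```text
time_s: 19.23
ee_pos: [0.436, -0.3183, 0.0499]
ee_rot: [0.083, 0.673, 0.731, -0.077]
force: [0.0, -0.2, 0.0]
opening: 0.244
finger_force: 30.0
```

Run:
```python
from h import *
look("w14")
```

```text
w14 t 19.27 mouth,tilt [ 0.4301 -0.2461  0.0414] 13.0 edges row:mm behind mouth:grey after [(128, -3.1, 152), (133, -0.9, 247), (266, 61.3, 180), (278, 67.5, 219), (329, 92.5, 177)]
```

{"method": "apply_moves", "body": {
  "deltas": [0,-0.02,0,0,0,-0.15,0,0,0,0,0,0,0,0]
}}

```text
time_s: 19.52
ee_pos: [0.4358, -0.3176, 0.0513]
ee_rot: [0.091, 0.672, 0.73, -0.084]
force: [-0.3, -0.5, -1.9]
opening: 0.24
finger_force: 30.0
```

Run:
```python
from h import *
look("w15")
```

```text
w15 t 19.57 mouth,tilt [ 0.4299 -0.2457  0.0413] 14.15 edges row:mm behind mouth:grey after [(127, -3.5, 102), (134, -0.5, 247), (265, 60.8, 180), (278, 67.3, 218), (328, 92.5, 177)]
```

{"method": "apply_moves", "body": {
  "deltas": [0,-0.02,0,0,0,-0.15,0,0,0,0,0,0,0,0]
}}

```text
time_s: 19.82
ee_pos: [0.4358, -0.3172, 0.0527]
ee_rot: [0.098, 0.671, 0.729, -0.09]
force: [0.1, 1.4, -1.3]
opening: 0.245
finger_force: 30.0
```

Run:
```python
from h import *
look("w16")
```

```text
w16 t 19.88 mouth,tilt [ 0.4299 -0.2456  0.0414] 15.3 edges row:mm behind mouth:grey after [(126, -3.9, 102), (134, -0.7, 247), (265, 60.7, 180), (277, 66.9, 220), (328, 92.5, 177)]
```

{"method": "apply_moves", "body": {
  "deltas": [0,-0.02,0,0,0,-0.15,0,0,0,0,0,0,0,0]
}}

```text
time_s: 20.12
ee_pos: [0.4357, -0.3169, 0.0542]
ee_rot: [0.105, 0.67, 0.728, -0.097]
force: [1.0, 0.7, -1.5]
opening: 0.246
finger_force: 30.0
```

Run:
```python
from h import *
look("w17")
```

```text
w17 t 20.18 mouth,tilt [ 0.4299 -0.2454  0.0413] 16.44 edges row:mm behind mouth:grey after [(125, -4.3, 101), (130, -2.4, 90), (134, -0.7, 247), (264, 60.2, 181), (276, 66.4, 219), (327, 92.5, 176)]
```

{"method": "apply_moves", "body": {
  "deltas": [0,-0.02,0,0,0,-0.15,0,0,0,0,0,0,0,0]
}}

```text
time_s: 20.42
ee_pos: [0.4357, -0.3165, 0.0556]
ee_rot: [0.112, 0.669, 0.727, -0.104]
force: [-0.9, 0.4, -1.7]
opening: 0.245
finger_force: 30.0
```

Run:
```python
from h import *
look("w18")
```

```text
w18 t 20.48 mouth,tilt [ 0.4299 -0.2453  0.0413] 17.59 edges row:mm behind mouth:grey after [(124, -4.8, 102), (129, -2.9, 90), (134, -0.8, 247), (263, 59.7, 182), (275, 65.9, 221), (326, 92.5, 176)]
```

{"method": "apply_moves", "body": {
  "deltas": [0,-0.02,0,0,0,-0.15,0,0,0,0,0,0,0,0]
}}

```text
time_s: 20.72
ee_pos: [0.4357, -0.3161, 0.057]
ee_rot: [0.12, 0.668, 0.726, -0.11]
force: [0.1, 0.4, -1.3]
opening: 0.25
finger_force: 30.0
```

```bash
sed -i 's/linspace(-.02,.11,131)/linspace(-.05,.11,161)/' h.py
python3 - <<'E'
from h import *
look("w19")
E
```

```text
w19 t 20.77 mouth,tilt [ 0.4299 -0.2452  0.0414] 18.71 edges row:mm behind mouth:grey after [(119, -7.1, 145), (123, -5.2, 102), (128, -3.3, 92), (134, -0.8, 247), (261, 58.6, 182), (273, 64.8, 221), (324, 92.5, 178)]
```

{"method": "apply_moves", "body": {
  "deltas": [0,-0.015,0,0,0,-0.11,0,0,0,0,0,0,0,0]
}}

```text
time_s: 21.02
ee_pos: [0.4357, -0.3159, 0.0581]
ee_rot: [0.125, 0.667, 0.725, -0.115]
force: [0.0, 0.4, -1.2]
opening: 0.244
finger_force: 30.0
```

Run:
```python
from h import *
look("w20")
```

```text
w20 t 21.07 mouth,tilt [ 0.4299 -0.2451  0.0413] 19.58 edges row:mm behind mouth:grey after [(117, -7.8, 138), (122, -5.7, 102), (127, -3.8, 90), (134, -0.8, 247), (258, 57.1, 183), (270, 63.3, 222), (322, 91.1, 179), (331, 96.2, 214)]
```

{"method": "apply_moves", "body": {
  "deltas": [0,0,0,0,0,0,0,0,0,0,0,0,0,0,0,0,0,0,0,0,0,0,0,0,0,0,0,0]
}}

```text
time_s: 21.58
ee_pos: [0.4358, -0.3161, 0.0581]
ee_rot: [0.125, 0.668, 0.725, -0.115]
force: [0.1, -0.0, -0.6]
opening: 0.243
finger_force: 30.0
```

Run:
```python
from h import *
look("w21")
```

```text
w21 t 21.62 mouth,tilt [ 0.4299 -0.2453  0.0413] 19.59 edges row:mm behind mouth:grey after [(117, -8.0, 164), (121, -6.1, 107), (126, -4.2, 90), (134, -0.8, 247), (258, 57.1, 183), (270, 63.0, 221), (321, 90.8, 179), (331, 96.2, 215)]
```

{"method": "apply_moves", "body": {
  "deltas": [0,-0.015,0,0,0,-0.11,0,0,0,0,0,0,0,0]
}}

```text
time_s: 21.88
ee_pos: [0.4356, -0.3153, 0.0591]
ee_rot: [0.131, 0.666, 0.724, -0.12]
force: [-0.8, 0.1, -1.7]
opening: 0.243
finger_force: 30.0
```

Run:
```python
from h import *
look("w22")
```

```text
w22 t 21.93 mouth,tilt [ 0.4298 -0.2449  0.0413] 20.45 edges row:mm behind mouth:grey after [(117, -7.8, 120), (122, -5.9, 102), (126, -4.2, 92), (134, -0.8, 247), (253, 54.6, 185), (264, 60.1, 222), (316, 88.0, 181), (326, 93.6, 219)]
```

{"method": "apply_moves", "body": {
  "deltas": [0,-0.01,0,0,0,-0.07,0,0,0,0,0,0,0,0]
}}

```text
time_s: 22.18
ee_pos: [0.4356, -0.3152, 0.0598]
ee_rot: [0.134, 0.666, 0.723, -0.124]
force: [-0.3, -0.3, -1.2]
opening: 0.249
finger_force: 30.0
```

Run:
```python
from h import *
look("w23")
```

```text
w23 t 22.23 mouth,tilt [ 0.4299 -0.245   0.0412] 21.02 edges row:mm behind mouth:grey after [(116, -8.2, 121), (121, -6.3, 103), (125, -4.6, 91), (134, -0.8, 247), (234, 45.1, 186), (244, 50.0, 224), (298, 78.0, 182), (308, 83.2, 220)]
```

{"method": "apply_moves", "body": {
  "deltas": [0,0.05,0,0,0,0.36,0,0,0,0,0,0,0,0]
}}

```text
time_s: 22.48
ee_pos: [0.4361, -0.3176, 0.0567]
ee_rot: [0.117, 0.669, 0.726, -0.107]
force: [-0.9, 0.7, -1.3]
opening: 0.246
finger_force: 30.0
```

Run:
```python
from h import *
look("w24")
```

```text
w24 t 22.52 mouth,tilt [ 0.43   -0.2462  0.0415] 18.22 edges row:mm behind mouth:grey after [(120, -6.5, 126), (125, -4.6, 94), (134, -0.8, 248), (207, 32.2, 186), (216, 36.2, 224), (272, 64.3, 184), (281, 69.0, 221)]
```

{"method": "apply_moves", "body": {
  "deltas": [0,0,0,0,0,0,0]
}}

```text
time_s: 22.65
ee_pos: [0.4355, -0.3165, 0.0564]
ee_rot: [0.116, 0.669, 0.726, -0.107]
force: [-1.3, -0.7, -1.5]
opening: 0.245
finger_force: 30.0
```

Run:
```python
from h import *
look("w25")
```

```text
w25 t 22.7 mouth,tilt [ 0.4297 -0.2453  0.0413] 18.18 edges row:mm behind mouth:grey after [(123, -5.3, 103), (128, -3.3, 92), (134, -0.8, 247), (207, 32.2, 187), (216, 36.5, 225), (272, 64.0, 185), (281, 69.0, 221)]
```

{"method": "apply_moves", "body": {
  "deltas": [0,-0.045,0,0,0,-0.33,0,0,0,0,0,0,0,0,0,0.045,0,0,0,0.33,0,0,0,0,0,0,0,0,0,0,0,0,0,0,0]
}}

```text
time_s: 23.32
ee_pos: [0.4356, -0.3169, 0.0564]
ee_rot: [0.116, 0.669, 0.726, -0.107]
force: [-0.1, 0.8, -1.0]
opening: 0.243
finger_force: 30.0
```

Run:
```python
from h import *
look("w26")
```

```text
w26 t 23.38 mouth,tilt [ 0.4298 -0.2456  0.0414] 18.17 edges row:mm behind mouth:grey after [(122, -5.7, 103), (127, -3.8, 92), (134, -0.8, 248), (157, 9.2, 188), (161, 11.2, 224), (221, 38.9, 188), (231, 43.7, 224), (287, 71.9, 245)]
```

{"method": "apply_moves", "body": {
  "deltas": [0,-0.04,0,0,0,-0.29,0,0,0.04,0,0,0,0.29,0,0,0,0,0,0,0,0,0,0,0,0,0,0,0]
}}

```text
time_s: 23.88
ee_pos: [0.4357, -0.3169, 0.0565]
ee_rot: [0.116, 0.669, 0.726, -0.107]
force: [-0.3, 0.4, -0.9]
opening: 0.244
finger_force: 30.0
```

Run:
```python
from h import *
look("w27")
```

```text
w27 t 23.93 mouth,tilt [ 0.4298 -0.2457  0.0415] 18.18 edges row:mm behind mouth:grey after [(110, -10.9, 152), (114, -9.3, 135), (119, -6.9, 197), (132, -1.4, 224), (185, 22.1, 245), (191, 24.7, 187), (198, 28.0, 224), (257, 56.3, 244)]
```

{"method": "apply_moves", "body": {
  "deltas": [0,0.02,0,0,0,0.14,0,0,0,0,0,0,0,0,0,0,0,0,0,0,0,0,0,0,0,0,0,0,0,0,0,0,0,0,0,0,0,0,0,0,0,0,0,0,0,0,0,0,0,0,0,0,0,0,0,0,0,0,0,0,0,0,0,0,0,0,0,0,0,0]
}}

```text
time_s: 25.18
ee_pos: [0.4359, -0.3174, 0.0552]
ee_rot: [0.109, 0.67, 0.727, -0.1]
force: [0.6, 0.9, -1.2]
opening: 0.248
finger_force: 30.0
```

Run:
```python
from h import *
look("w28");im=cv2.imread("pics/w28.png");cv2.imwrite("pics/crop11.png",cv2.resize(im[40:340,200:500],(600,600),interpolation=cv2.INTER_CUBIC))
```

```text
w28 t 25.23 mouth,tilt [ 0.43   -0.246   0.0416] 17.01 edges row:mm behind mouth:grey after [(111, -10.3, 154), (117, -7.7, 196), (132, -1.3, 224), (183, 21.1, 245), (190, 24.3, 187), (197, 27.6, 224), (255, 55.6, 244)]
```

View pics/crop11.png

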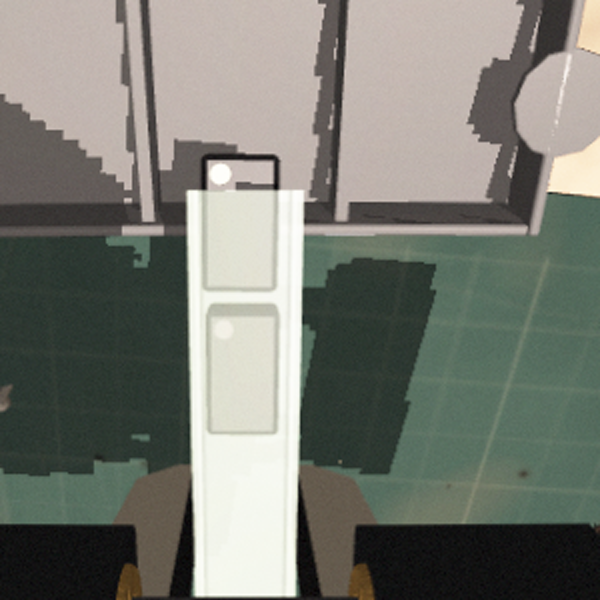

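Relay 1 overhangs the rim by about 6 mm (crop (241,165)), centred in the middle cell, with relay 2 some 3 mm behind it. It has held for over a second; now a short pulse to drop it.

{"method": "apply_moves", "body": {
  "deltas": [0,-0.06,0,0,0,-0.43,0,0,0.06,0,0,0,0.43,0,0,0,0,0,0,0,0,0,0,0,0,0,0,0]
}}

```text
time_s: 25.72
ee_pos: [0.4357, -0.3178, 0.0553]
ee_rot: [0.109, 0.67, 0.727, -0.101]
force: [-0.9, -0.7, -1.3]
opening: 0.243
finger_force: 30.0
```

Run:
```python
from h import *
look("w29")
```

```text
w29 t 25.77 mouth,tilt [ 0.4298 -0.2462  0.0416] 17.05 edges row:mm behind mouth:grey after [(47, -36.4, 31), (70, -27.3, 37), (82, -22.1, 184), (122, -5.7, 120), (127, -3.7, 91), (134, -0.8, 247), (157, 9.5, 187), (162, 11.7, 224), (223, 39.8, 244)]
```

Relay 1 has dropped and relay 2 is stopped 9.5 mm behind the mouth. I'll tip back, lift and shift one pitch to cell 3.

{"method": "apply_moves", "body": {
  "deltas": [0,0.1,0,0,0,0.3,0,0,0.1,0,0,0,-0.5,0,0,0,0,0,0,-1,0,0,0,0,0,2.4,0,0,0,0,0,0,2.3,0,0,0,0,0,0,0,0,0,0,0,0,0,0,0,0]
}}

```text
time_s: 26.65
ee_pos: [0.4818, -0.3118, 0.0671]
ee_rot: [0.035, 0.676, 0.735, -0.033]
force: [0.4, -0.1, -1.2]
opening: 0.245
finger_force: 30.0
```

Run:
```python
from h import *
look("w30");im=cv2.imread("pics/w30.png");cv2.imwrite("pics/crop12.png",cv2.resize(im[0:340,130:530],(700,595),interpolation=cv2.INTER_CUBIC))
d=np.load("tray.npz");m=d["C"]-d["uy"]*.015+d["ux"]*.047;m[2]=.042
print(m,go(*pour(m,np.radians(12),float(d["yaw"])+np.pi/2)))
```

```text
w30 t 26.7 mouth,tilt [ 0.4757 -0.2393  0.0681] 5.57 edges row:mm behind mouth:grey after [(43, -37.5, 48), (49, -35.3, 95), (54, -33.6, 107), (57, -32.2, 193), (134, -0.4, 251), (150, 6.3, 224), (213, 35.2, 244)]
[ 0.47701373 -0.2428522   0.042     ] (array([-0.15,  0.11,  1.82]), array([-0.001, -0.112, -0.001]))
```

View pics/crop12.png

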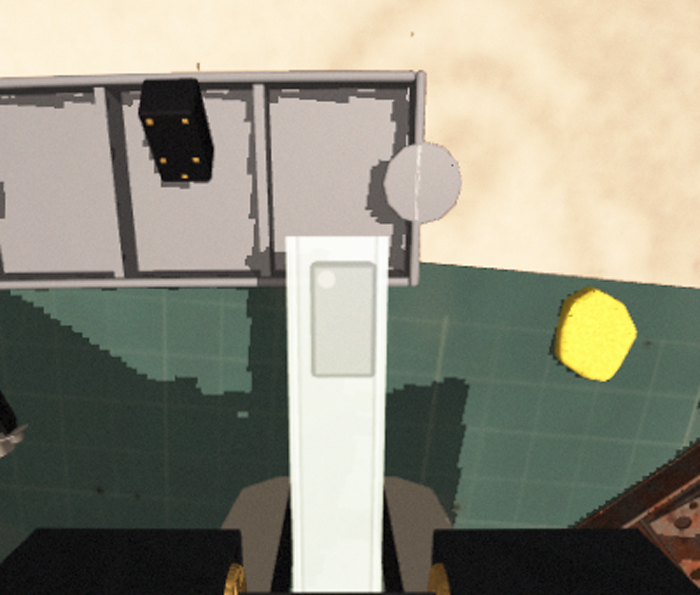

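Relay 1 lies in cell 2 (crop (178,130)), upside down and with its far end against the back wall, perhaps leaning. For relay 2 I'll set the mouth a bit lower and further back.

Run:
```python
from h import *
d=np.load("tray.npz");m=d["C"]-d["uy"]*.020+d["ux"]*.047;m[2]=.037
for t in(12,17):print(m,go(*pour(m,np.radians(t),float(d["yaw"])+np.pi/2)))
```

```text
[ 0.47743058 -0.24783479  0.037     ] (array([-0.6 ,  0.11,  2.36]), array([-0.001, -0.112, -0.001]))
[ 0.47743058 -0.24783479  0.037     ] (array([-0.57,  0.11,  1.73]), array([-0.001, -0.2  , -0.001]))
```

{"method": "apply_moves", "body": {
  "deltas": [0,-0.05,0,-0.3,0.05,0.6,0,0,-0.05,0,-0.3,0.05,0.6,0,0,-0.05,0,0,0,0.3,0,0,-0.04,0,0,0,0.2,0,0,0,0,0,0,0,0,0,0,0,0,0,0,0]
}}

```text
time_s: 27.45
ee_pos: [0.4841, -0.3213, 0.0515]
ee_rot: [0.105, 0.671, 0.728, -0.097]
force: [-0.8, 0.3, -1.3]
opening: 0.245
finger_force: 30.0
```

Run:
```python
from h import *
look("w31")
```

```text
w31 t 27.5 mouth,tilt [ 0.4784 -0.25    0.0387] 16.44 edges row:mm behind mouth:grey after [(126, -3.9, 55), (134, -0.7, 247), (143, 3.4, 193), (147, 4.9, 227), (209, 33.2, 246)]
```

{"method": "apply_moves", "body": {
  "deltas": [0,-0.03,0,0,0,-0.2,0,0,-0.025,0,0,0,-0.18,0,0,0,0,0,0,0,0]
}}

```text
time_s: 27.88
ee_pos: [0.4842, -0.32, 0.055]
ee_rot: [0.125, 0.668, 0.725, -0.115]
force: [0.2, 0.4, -1.4]
opening: 0.247
finger_force: 30.0
```

Run:
```python
from h import *
look("w32")
```

```text
w32 t 27.93 mouth,tilt [ 0.4785 -0.2494  0.0383] 19.57 edges row:mm behind mouth:grey after [(119, -6.9, 126), (124, -4.8, 54), (136, 0.2, 227), (202, 29.9, 246)]
```

{"method": "apply_moves", "body": {
  "deltas": [0,-0.015,0,0,0,-0.11,0,0,0.03,0,0,0,0.2,0,0,0,0,0,0,0,0]
}}

```text
time_s: 28.3
ee_pos: [0.4844, -0.3209, 0.0542]
ee_rot: [0.12, 0.669, 0.725, -0.11]
force: [-0.8, -0.3, -1.1]
opening: 0.243
finger_force: 30.0
```

Run:
```python
from h import *
look("w33")
```

```text
w33 t 28.35 mouth,tilt [ 0.4785 -0.2498  0.0384] 18.77 edges row:mm behind mouth:grey after [(98, -15.7, 116), (105, -12.8, 212), (118, -7.6, 188), (133, -1.0, 224), (172, 15.9, 245)]
```

{"method": "apply_moves", "body": {
  "deltas": [0,0.09,0,0,0,0.65,0]
}}

```text
time_s: 28.48
ee_pos: [0.4841, -0.3206, 0.0475]
ee_rot: [0.086, 0.672, 0.731, -0.08]
force: [-0.6, -0.9, -0.9]
opening: 0.245
finger_force: 30.0
```

Run:
```python
from h import *
look("w34");im=cv2.imread("pics/w34.png");cv2.imwrite("pics/crop13.png",cv2.resize(im[0:340,130:530],(700,595),interpolation=cv2.INTER_CUBIC))
```

```text
w34 t 28.52 mouth,tilt [ 0.4792 -0.2513  0.0389] 13.36 edges row:mm behind mouth:grey after [(65, -29.1, 82), (79, -23.6, 28), (113, -9.4, 186), (128, -3.1, 103), (134, -0.7, 245)]
```

View pics/crop13.png

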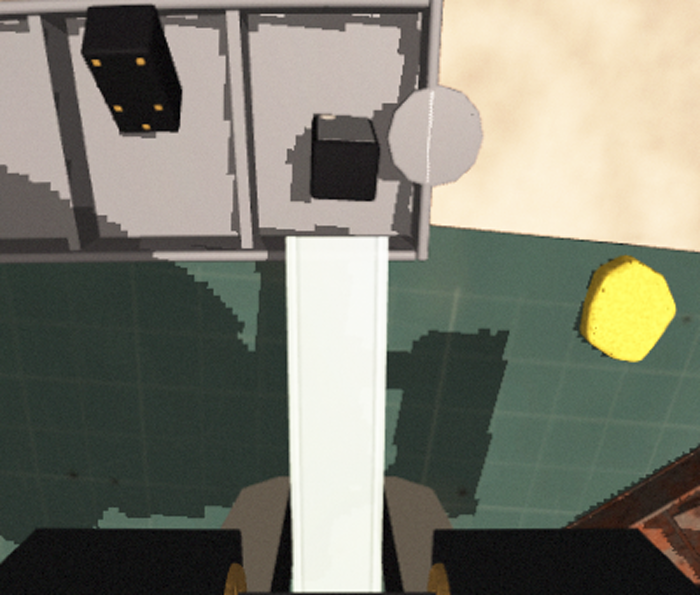

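The crop shows the tube empty and relay 2 out of it, in cell 3 (crop (345,157)); it left quicker than I intended. I've already viewed more pictures than the limit of 14, so from here I'll check numerically only. Next I'll lay the tube down at its old place on the mat.

{"method": "apply_moves", "body": {
  "deltas": [0,0.1,0,0,0,-1,0,0,0.1,0,-1,0,-2,0,0,0,0,-3,0,-3,0,0,0,0,-2,0,0,0,0,0,0,0,0,0,0]
}}

```text
time_s: 29.15
ee_pos: [0.4882, -0.3766, 0.1095]
ee_rot: [0.013, 0.678, 0.735, -0.013]
force: [0.0, -0.4, -0.3]
opening: 0.244
finger_force: 30.0
```

```bash
cat >> h.py <<'E'
def relays(name):
    d=np.load("tray.npz");c,im=wrist(name);hsv=cv2.cvtColor(im,cv2.COLOR_BGR2HSV)
    for k in(0,1,2):
        cc=d["C"]+d["ux"]*(k-1)*.047
        corner=np.array([proj(c,cc+d["ux"]*a*.021+d["uy"]*b*.031) for a,b in((-1,-1),(1,-1),(1,1),(-1,1))]).astype(np.int32)
        m=np.zeros(im.shape[:2],np.uint8);cv2.fillConvexPoly(m,corner,255);m&=cv2.inRange(hsv,(0,0,0),(180,255,45))
        for q in cv2.findContours(m,0,1)[0]:
            if cv2.contourArea(q)>150:
                r=cv2.minAreaRect(q);print("cell",k+1,[np.round(v,1).tolist() if not np.isscalar(v) else round(v) for v in r])
                for z in(.003,.017):
                    P=np.array([plane(c,b,z) for b in cv2.boxPoints(r)])-cc
                    print("  z",z,"tray xy mm",[(round(p@d["ux"]*1000),round(p@d["uy"]*1000)) for p in P])
E
python3 - <<'E'
from h import *
print(tubestate(),tool()[0]);relays("r1");print(go((.4425,-.407,.06),down(0)))
E
```

```text
(array([ 0.4824, -0.3041,  0.1148]), 2.13) [ 0.48821167 -0.37658041  0.10946152]
cell 3 [[326.0, 5.5], [11.0, 24.0], 90]
  z 0.003 tray xy mm [(-5, 8), (11, 8), (11, 1), (-5, 1)]
  z 0.017 tray xy mm [(-5, 4), (10, 3), (10, -3), (-5, -3)]
(array([-2.65, -4.77,  4.99]), array([-0.001,  0.035,  0.081]))
```

{"method": "apply_moves", "body": {
  "deltas": [0,0.035,0.081,-2.6,-4.8,0,0,0,0,0,0,0,3,0,0,0,0,0,0,3,0,0,0,0,0,0,2,0,0,0,0,0,0,0,0]
}}

```text
time_s: 29.82
ee_pos: [0.4417, -0.4025, 0.0285]
ee_rot: [-0.002, 0.706, 0.708, 0.0]
force: [-0.3, -0.2, -1.1]
opening: 0.246
finger_force: 30.0
```

Run:
```python
from h import *
print(tubestate(),go((.4425,-.407,.0047),down(0)))
```

```text
(array([ 0.4416, -0.33  ,  0.0368]), -0.21) (array([-0.46,  0.08,  2.38]), array([-0.003, -0.004,  0.002]))
```

{"method": "apply_moves", "body": {
  "deltas": [0,-0.002,0,0,0,1.2,0,0,0,0,0,0,0.8,0,0,0,0,0,0,0.4,0,0,0,0,0,0,0,0,0,0,0,0,0,0,0.5,0,0,0,0,0,0,0.5,0,0,0,0,0,0,0.5,0,0,0,0,0,-3,0.5,0,0,0,0,0,-5,0.5,0,0,0,2,0,-5,0.5]
}}

```text
time_s: 31.08
ee_pos: [0.4429, -0.3863, 0.1388]
ee_rot: [0.002, 0.707, 0.707, -0.001]
force: [0.4, -0.7, 1.0]
opening: 0.502
finger_force: 0.0
```

{"method": "apply_moves", "body": {
  "deltas": [0,0,0,5,0,-3,0.5,0,0,0,3,0,-3,0.5,0,0,0,0,0,0,0.5,0,0,0,0,0,0,0.5]
}}

```text
time_s: 31.58
ee_pos: [0.4428, -0.3057, 0.1967]
ee_rot: [0.002, 0.707, 0.708, -0.001]
force: [-0.1, 0.6, -0.5]
opening: 0.499
finger_force: 0.0
```

Run:
```python
from h import *
print(tool()[0]);relays("r2");im=cv2.imread("pics/r2.png");c=cal("r2")
m=np.zeros(im.shape[:2],np.uint8);m[100:330,250:400]=(cv2.inRange(im,(200,200,200),(255,255,255)))[100:330,250:400]
q=max(cv2.findContours(m,0,1)[0],key=cv2.contourArea);r=cv2.minAreaRect(q);print("tube",r,[plane(c,b,.023).round(3).tolist() for b in cv2.boxPoints(r)])
```

```text
[ 0.44276052 -0.30565542  0.19668738]
cell 2 [[303.0, 116.8], [32.1, 17.3], 84]
  z 0.003 tray xy mm [(-11, 31), (5, 31), (6, 2), (-11, 2)]
  z 0.017 tray xy mm [(-10, 30), (5, 30), (6, 2), (-10, 2)]
tube ((362.46685791015625, 266.3065185546875), (120.92558288574219, 24.296184539794922), 88.40885925292969) [[0.468, -0.298, 0.023], [0.491, -0.297, 0.023], [0.499, -0.425, 0.023], [0.474, -0.425, 0.023]]
```

{"method": "apply_moves", "body": {
  "deltas": [0,0,0,6,-1,0,0.5,0,0,0,6,-1,0,0.5,0,0,0,0,0,0,0.5,0,0,0,0,0,0,0.5]
}}

```text
time_s: 32.12
ee_pos: [0.4229, -0.1863, 0.196]
ee_rot: [0.002, 0.707, 0.708, -0.001]
force: [0.7, -0.1, 0.6]
opening: 0.499
finger_force: 0.0
```

Run:
```python
from h import *
relays("r3")
```

```text
cell 2 [[325.0, 244.0], [23.2, 16.2], 86]
  z 0.003 tray xy mm [(-11, 23), (6, 23), (6, -2), (-11, -2)]
  z 0.017 tray xy mm [(-10, 27), (6, 27), (6, 3), (-10, 3)]
cell 3 [[376.5, 241.1], [25.5, 16.7], 86]
  z 0.003 tray xy mm [(-5, 23), (12, 23), (13, -4), (-5, -4)]
  z 0.017 tray xy mm [(-7, 27), (10, 27), (10, 0), (-6, 1)]
```

The tube now lies flat at about (0.483,-0.361), knocked aside some 4–5 cm after release but still clear of the tray (edge at y -0.256). Relay 1 is in cell 2. Next I'll check cell 3 in r2, and re-check the scanner, tin and bottle.

Run:
```python
from h import *
d=np.load("tray.npz")
for n in("r2","r3"):
    c=cal(n);g=cv2.cvtColor(cv2.imread(f"pics/{n}.png"),cv2.COLOR_BGR2GRAY)
    print(n)
    for b in range(30,-32,-4):
        print(b,[int(g[int(round(p[1])),int(round(p[0]))]) for p in(proj(c,d["C"]+d["ux"]*(.047+a/1000)+d["uy"]*b/1000-np.array([0,0,.008])) for a in range(-24,26,4))])
print(go((.40,-.10,.25),down(0)))
```

```text
r2
30 [165, 136, 119, 153, 127, 108, 147, 131, 83, 143, 116, 162, 171]
26 [198, 131, 100, 98, 99, 47, 65, 61, 155, 85, 96, 134, 188]
22 [198, 200, 201, 199, 100, 38, 55, 56, 58, 198, 94, 86, 184]
18 [197, 198, 199, 199, 97, 38, 54, 53, 58, 188, 201, 61, 185]
14 [198, 199, 198, 198, 94, 41, 53, 52, 54, 180, 95, 89, 176]
10 [196, 197, 198, 198, 98, 40, 70, 54, 211, 178, 94, 197, 199]
6 [196, 199, 195, 198, 98, 39, 50, 51, 51, 94, 190, 200, 190]
2 [198, 196, 198, 198, 98, 45, 46, 68, 51, 95, 200, 199, 205]
-2 [197, 195, 196, 197, 103, 99, 98, 194, 99, 97, 193, 198, 192]
-6 [196, 194, 195, 195, 197, 195, 198, 197, 98, 95, 171, 197, 190]
-10 [195, 193, 194, 197, 195, 196, 197, 198, 198, 97, 98, 75, 189]
-14 [196, 198, 194, 195, 196, 197, 195, 194, 197, 196, 144, 112, 185]
-18 [193, 197, 196, 197, 195, 197, 198, 192, 197, 196, 148, 105, 177]
-22 [193, 191, 193, 194, 194, 195, 195, 194, 194, 190, 94, 64, 176]
-26 [192, 193, 181, 174, 195, 180, 171, 189, 179, 176, 101, 68, 174]
-30 [176, 157, 189, 176, 156, 186, 169, 150, 183, 165, 146, 180, 155]
r3
30 [102, 49, 63, 93, 53, 65, 103, 54, 68, 
[... 342 characters left out ...]
67, 171, 170, 84, 27, 28, 32, 25, 81, 75, 169, 168]
2 [169, 168, 170, 168, 82, 30, 30, 76, 28, 82, 167, 169, 186]
-2 [168, 169, 165, 168, 168, 170, 130, 139, 71, 85, 169, 166, 192]
-6 [163, 171, 168, 168, 166, 170, 168, 165, 134, 81, 167, 167, 180]
-10 [164, 167, 170, 166, 166, 170, 167, 166, 167, 167, 133, 165, 167]
-14 [168, 168, 168, 169, 166, 165, 167, 167, 167, 169, 83, 102, 153]
-18 [168, 166, 168, 170, 168, 167, 168, 165, 167, 167, 85, 65, 145]
-22 [167, 166, 164, 166, 166, 143, 80, 88, 131, 167, 117, 61, 141]
-26 [163, 56, 59, 55, 56, 13, 84, 80, 82, 83, 75, 53, 135]
-30 [121, 58, 54, 58, 49, 15, 85, 85, 83, 82, 81, 83, 80]
(array([ 8.65, -2.29, -5.43]), array([0.001, 0.004, 0.   ]))
```

{"method": "apply_moves", "body": {
  "deltas": [0,0,0,3,0,-3,0.5,0,0,0,6,0,-3,0.5,0,0,0,6,0,0,0.5,0,0,0,6,0,0,0.5,0,0,0,6,0,0,0.5,0,0,0,6,0,0,0.5,0,0,0,6,0,0,0.5,0,0,0,0,0,0,0.5]
}}

```text
time_s: 33.17
ee_pos: [0.4228, 0.2037, 0.2525]
ee_rot: [0.002, 0.705, 0.709, -0.001]
force: [-0.2, -1.0, -0.5]
opening: 0.501
finger_force: 0.0
```

Run:
```python
from h import *
t=ctrl.calibration("top");a=cv2.imread("pics/top0.png").astype(int);b=ctrl.get_image("top");cv2.imwrite("pics/top1.png",b)
D=(np.abs(b.astype(int)-a).max(2)>40).astype(np.uint8)*255;D=cv2.morphologyEx(D,cv2.MORPH_OPEN,np.ones((3,3)))
for q in cv2.findContours(D,0,1)[0]:
    if cv2.contourArea(q)>25:x,y,w,h=cv2.boundingRect(q);print((x,y,w,h),plane(t,(x+w/2,y+h/2),.02).round(3)[:2])
for n,z,lo,hi in(("scanner",.03,(0,0,150),(180,60,255)),("rest",.004,(0,0,0),(180,255,60))):
    for nm,im in(("before",a.astype(np.uint8)),("now",b)):
        q=cv2.minAreaRect(blob(im,lo,hi,(155,205,205,268),3));print(n,nm,np.round(q[0],1),np.round(q[1],1),plane(t,q[0],z).round(3))
```

```text
(223, 474, 15, 6) [-0.106  0.172]
(262, 461, 10, 18) [-0.085  0.072]
(0, 460, 18, 20) [-0.126  0.819]
(337, 451, 10, 22) [-0.062 -0.132]
(235, 444, 33, 36) [-0.064  0.115]
(282, 437, 18, 12) [-0.01   0.008]
(121, 432, 62, 48) [-0.056  0.391]
(188, 425, 38, 55) [-0.041  0.238]
(312, 420, 15, 12) [ 0.037 -0.07 ]
(171, 416, 12, 5) [0.05  0.323]
(117, 412, 10, 18) [0.037 0.478]
(103, 401, 5, 17) [0.067 0.527]
(126, 396, 47, 26) [0.073 0.401]
(254, 382, 51, 52) [0.085 0.04 ]
(102, 382, 4, 18) [0.118 0.532]
(60, 376, 34, 41) [0.099 0.611]
(0, 352, 80, 128) [0.038 0.722]
(98, 351, 5, 13) [0.21  0.546]
(172, 335, 13, 71) [0.182 0.322]
(93, 288, 5, 26) [0.368 0.567]
(236, 284, 54, 52) [0.352 0.09 ]
(370, 282, 9, 8) [ 0.422 -0.22 ]
(414, 274, 46, 10) [ 0.443 -0.398]
(92, 274, 4, 13) [0.426 0.575]
(98, 271, 18, 151) [0.242 0.528]
(368, 264, 10, 6) [ 0.475 -0.216]
(401, 259, 47, 12) [ 0.482 -0.363]
(104, 234, 108, 191) [0.293 0.383]
scanner before [175.4 238.5] [ 9.7 39. ] [0.548 0.341 0.03 ]
scanner now [179.4 230.2] [ 9.8 20.6] [0.571 0.331 0.03 ]
rest before [179.1 237.4] [18.6 49.4] [0.554 0.338 0.004]
rest now [189.5 252. ] [30. 29.] [0.512 0.306 0.004]
```

Run:
```python
from h import *
c,im=wrist("w40");X=[.552,.341,.03];p=proj(c,X);print(p)
x,y=p.astype(int);q=cv2.minAreaRect(blob(im,(0,0,135),(180,60,255),(max(x-90,0),max(y-60,0),min(x+90,639),y+60),5));print(q,plane(c,q[0],.03),[plane(c,b,.03).round(3).tolist() for b in cv2.boxPoints(q)])
s=ctrl.get_image("scene");a=cv2.imread("pics/scene0.png");D=np.abs(s.astype(int)-a).max(2)>40
print("scanner region diff",D[170:195,245:300].sum());print("tin region",D[225:260,300:345].sum())
print((D[170:195,245:300]*1).sum(0).tolist())
```

```text
[451.87143276  68.59398381]
((450.5, 67.5), (119.0, 179.0), 90.0) [0.55052971 0.34200032 0.03      ] [[0.46, 0.395, 0.03], [0.636, 0.4, 0.03], [0.651, 0.286, 0.03], [0.462, 0.283, 0.03]]
scanner region diff 0
tin region 0
[0, 0, 0, 0, 0, 0, 0, 0, 0, 0, 0, 0, 0, 0, 0, 0, 0, 0, 0, 0, 0, 0, 0, 0, 0, 0, 0, 0, 0, 0, 0, 0, 0, 0, 0, 0, 0, 0, 0, 0, 0, 0, 0, 0, 0, 0, 0, 0, 0, 0, 0, 0, 0, 0, 0]
```

```bash
python3 -c "
from rig import ctrl
print(ctrl.sign_off())"
```

```text
the job is handed in; nothing more can be done
None
```

The job is handed in, with one step not done as asked: relay 2 paused at the rim for only about a quarter of a second, then slid out into cell 3 before the one-second hold was complete. Relay 1 held properly and dropped alone into cell 2. The ticket scan was held for over 2 s, the scanner is back on its rest, and the tin showed no change. The bottle was not checked separately. The empty tube lies flat, clear of the tray; it was found shifted about 5 cm after I set it down. I also viewed 18 pictures, over the limit of 14.

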